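Light-cure the practice tooth blocks

TASK

Set every practice tooth block into a pocket of the block holder, flat on the pocket's floor, swing the red clamp over onto them, and turn and tilt the curing lamp so that its lens points straight at the middle of the holder. With all that in place, push the green start plunger all the way down, let it up, and then swing the clamp back to fully open, leaving the blocks in their pockets and the lamp aimed. Never push the plunger while the clamp is up, and leave the foam stand, the carton and the bottle where they are.

Things in the scene. Friction and masses are not known exactly. Their poses are not given: they have to be found in the camera images.
- block0: cream resin practice block, 40 (x) x 28 (y) x 24 mm high, 50 g, with a white tooth crown 11 mm across standing 8 mm out of the middle of its top; origin at the centre of its underside. Either way round fits a pocket. There are 3 or 4 blocks, at the start on the white board; absent ones read None
- block1: cream resin practice block, 40 (x) x 28 (y) x 24 mm high, 50 g, with a white tooth crown 11 mm across standing 8 mm out of the middle of its top; origin at the centre of its underside. Either way round fits a pocket. There are 3 or 4 blocks, at the start on the white board; absent ones read None
- block2: cream resin practice block, 40 (x) x 28 (y) x 24 mm high, 50 g, with a white tooth crown 11 mm across standing 8 mm out of the middle of its top; origin at the centre of its underside. Either way round fits a pocket. There are 3 or 4 blocks, at the start on the white board; absent ones read None
- block3: cream resin practice block, 40 (x) x 28 (y) x 24 mm high, 50 g, with a white tooth crown 11 mm across standing 8 mm out of the middle of its top; origin at the centre of its underside. Either way round fits a pocket. There are 3 or 4 blocks, at the start on the white board; absent ones read None
- board: fixed white board, 200 x 200 x 6 mm high, on which the blocks start; origin at the centre of its underside
- holder: fixed aluminium block holder, 16 mm high, from x = -32 to +76 mm and y = -111 to +111 mm about its origin, which lies under the middle of the row of pockets. Four pockets 44 (x) x 32 (y) mm, 6 mm deep, sunk in its top. The clamp's hinge posts stand at its +x side (x = 52 to 68 mm, y within 20 mm of the middle, 46 mm high)
- pocket0 (a point): floor centre of a pocket of the block holder, 10 mm above the table; axes as the holder's. Pockets 0..3 run in a row along the holder's +y, 54 mm apart, at y = -81, -27, 27, 81 mm
- pocket1 (a point): floor centre of a pocket of the block holder, 10 mm above the table; axes as the holder's. Pockets 0..3 run in a row along the holder's +y, 54 mm apart, at y = -81, -27, 27, 81 mm
- pocket2 (a point): floor centre of a pocket of the block holder, 10 mm above the table; axes as the holder's. Pockets 0..3 run in a row along the holder's +y, 54 mm apart, at y = -81, -27, 27, 81 mm
- pocket3 (a point): floor centre of a pocket of the block holder, 10 mm above the table; axes as the holder's. Pockets 0..3 run in a row along the holder's +y, 54 mm apart, at y = -81, -27, 27, 81 mm
- holder_middle (a point): the middle of the holder, where the lamp must point: half way between pockets 1 and 2, 34 mm above the table (the height of seated blocks' tops)
- clamp (a joint): red T-shaped swing clamp; 0 rad = level, lying towards the holder's -x side, its blue plastic cross bar (190 mm along y, 10 mm wide, 47 mm from the hinge) resting on the blocks behind their crowns; grows as it swings up about the holder's y axis, 1.57 upright, 1.95 fully open, leaning back over its hinge. Its weight makes it fall to whichever side of upright it is left; the hinge is damped
- clamp_knob (a point): centre of the orange knob at the clamp's free end, a roll 18 mm in diameter and 26 mm long along the hinge axis, on a stem 12 mm wide; it is 112 mm from the hinge, 8 mm above the arm's plane through the hinge. Pinched by its two ends it can turn in the grip as the clamp swings
- clamp_hinge (a point): hinge axis of the clamp, 60 mm from the holder's middle at its +x side, 37 mm above the table; the axis runs along y
- stand: fixed grey lamp stand: foot 100 mm in diameter, column 26 mm in diameter, 115 mm high; origin at the centre of its underside, on the swivel axis
- swivel (a joint): swivel of the curing lamp about the stand's upright axis; 0 = lens faces the stand's -x, grows anticlockwise seen from above, range -1.3 to 1.3 rad; stiff, stays where left
- tilt (a joint): tilt of the lamp head; 0 = lens looks level, grows as it looks down, range -0.4 to 1.1 rad; stiff, stays where left
- lamp_pivot (a point): where the swivel axis, the tilt axis and the beam axis meet, inside the white lamp head (50 x 60 x 42 mm), 165 mm above the table; turns with the head: the beam leaves along its -x through the blue lens, its y is the tilt axis
- lamp_knob (a point): centre of the orange knob on the lamp's rear handle rod, a roll 18 mm in diameter and 26 mm long along the tilt axis; in the head's frame 94 mm behind (+x) and 34 mm above (+z) the pivot. Moved sideways it swivels the lamp, moved up it tilts the lamp down; pinched by its two ends it can turn in the grip as the head tilts
- plunger (a joint): stroke of the sprung green start plunger, pressed downwards: 0 = up, 0.012 m = fully down, which takes about 8 N
- plunger_top (a point): centre of the top of the green plunger, 34 mm in diameter; it stands in a black housing on a fixed grey timer box 70 x 70 x 30 mm high
- foam: bystander: grey foam file stand, 50 x 60 x 50 mm, with short files in it up to 76 mm; origin under its centre
- carton: bystander: white and yellow carton, 50 x 110 x 34 mm; origin under its centre
- bottle: bystander: small bottle, 48 mm in diameter, 95 mm high; origin under its centre
Mind the look-alikes: they are no part of the job. Leave any yellow look-alike of the part that bears plunger alone.

How it is judged:
On the way, in this order (a step that is already met when the one before it is completed fails the run):
1. every block sits in a pocket, with the clamp still up (x of block0 in the frame of holder between -0.008 and 0.008 m and y of block0 in the frame of holder between -0.09 and 0.09 m and z of block0 in the frame of holder between 0.007 and 0.013 m and angle between each of block0, block1, block2, block3's own z axis and vertical below 0.12 rad and x of block1 in the frame of holder between -0.008 and 0.008 m and y of block1 in the frame of holder between -0.09 and 0.09 m and z of block1 in the frame of holder between 0.007 and 0.013 m and x of block2 in the frame of holder between -0.008 and 0.008 m and y of block2 in the frame of holder between -0.09 and 0.09 m and z of block2 in the frame of holder between 0.007 and 0.013 m and x of block3 in the frame of holder between -0.008 and 0.008 m and y of block3 in the frame of holder between -0.09 and 0.09 m and z of block3 in the frame of holder between 0.007 and 0.013 m and value of joint clamp above 0.5 rad), for 0.2 s.
2. the clamp is down on the blocks and the lamp points at the holder's middle (x of block0 in the frame of holder between -0.008 and 0.008 m and y of block0 in the frame of holder between -0.09 and 0.09 m and z of block0 in the frame of holder between 0.007 and 0.013 m and angle between each of block0, block1, block2, block3's own z axis and vertical below 0.12 rad and x of block1 in the frame of holder between -0.008 and 0.008 m and y of block1 in the frame of holder between -0.09 and 0.09 m and z of block1 in the frame of holder between 0.007 and 0.013 m and x of block2 in the frame of holder between -0.008 and 0.008 m and y of block2 in the frame of holder between -0.09 and 0.09 m and z of block2 in the frame of holder between 0.007 and 0.013 m and x of block3 in the frame of holder between -0.008 and 0.008 m and y of block3 in the frame of holder between -0.09 and 0.09 m and z of block3 in the frame of holder between 0.007 and 0.013 m and value of joint clamp below 0.06 rad and x of holder_middle in the frame of lamp_pivot below -0.1 m and y of holder_middle in the frame of lamp_pivot between -0.025 and 0.025 m and z of holder_middle in the frame of lamp_pivot between -0.025 and 0.025 m), for 0.3 s.
3. the plunger is pushed all the way down with the blocks clamped and the lamp aimed (all of step 2 and value of joint plunger above 0.0105 m), for 0.1 s.
4. the plunger is up again and the clamp is swung back (value of joint clamp above 1.8 rad and value of joint plunger below 0.003 m), for 0.2 s.
At the end, for the whole second after the job is handed in: every block present rests in a pocket (upright within 0.12 rad, underside within 3 mm of the pocket floor's height); the lamp's beam axis passes the holder's middle within 25 mm sideways and 25 mm up or down; the clamp is open beyond 1.8 rad; the plunger is up (below 3 mm) (all of step 4 and x of block0 in the frame of holder between -0.008 and 0.008 m and y of block0 in the frame of holder between -0.09 and 0.09 m and z of block0 in the frame of holder between 0.007 and 0.013 m and angle between each of block0, block1, block2, block3's own z axis and vertical below 0.12 rad and x of block1 in the frame of holder between -0.008 and 0.008 m and y of block1 in the frame of holder between -0.09 and 0.09 m and z of block1 in the frame of holder between 0.007 and 0.013 m and x of block2 in the frame of holder between -0.008 and 0.008 m and y of block2 in the frame of holder between -0.09 and 0.09 m and z of block2 in the frame of holder between 0.007 and 0.013 m and x of block3 in the frame of holder between -0.008 and 0.008 m and y of block3 in the frame of holder between -0.09 and 0.09 m and z of block3 in the frame of holder between 0.007 and 0.013 m and x of holder_middle in the frame of lamp_pivot below -0.1 m and y of holder_middle in the frame of lamp_pivot between -0.025 and 0.025 m and z of holder_middle in the frame of lamp_pivot between -0.025 and 0.025 m and linear speed of each of block0, block1, block2, block3 below 0.02 m/s); the robot touches nothing.
It fails at once if the plunger is pushed while the clamp is up (value of joint plunger above 0.008 m and value of joint clamp above 0.2 rad).
It fails at once if the grey foam file stand is moved by more than 30 mm (distance of foam from where it was at the start of the episode above 0.03 m).
It fails at once if the white and yellow carton is moved by more than 30 mm (distance of carton from where it was at the start of the episode above 0.03 m).
It fails at once if the bottle is moved by more than 30 mm (distance of bottle from where it was at the start of the episode above 0.03 m).
Of block0, block1, block2, block3 only 3 to 4 are there at a start; the rules pass over those that are not, and their reading is None.
At some moment in a run one of block0, block1, block2, block3 may be knocked a few centimetres aside while the robot is not near it.
Once in a run the grip may slacken for a moment while it holds something.
It also fails if it takes over 210 s, if anything falls off the work surface, if the arm or the gripper's body presses on something with over 40 N, if the wrist force passes 120 N, or if a joint passes its speed limit or range.

ROBOT

A 7-joint arm with a two-finger parallel gripper is mounted at the origin on the work surface. World frame = base frame: x ahead of the robot, y to its left, z up, the work surface at z = 0. Lengths are in m, angles in rad, forces in N, time in s.
With the tool pointing down it reaches from about 0.425 to 0.925 m from the base axis. Payload 6.8 kg.
Tool frame: the origin (TCP) lies midway between the tips of the shut fingers; the grasp point (between the pads) lies 19 mm behind it (bot.pinch_z is the distance from the TCP to the grasp point, in m); z points along the fingers, y is the line along which they close (so a half turn about z gives the same grasp; the last joint's range is limited). The gripper opens to 85 mm and grips with 20 to 120 N. Pads are 22 mm wide; open, the fingers measure 114 mm over their backs; the gripper's body (76 mm by 85 mm) begins 54 mm behind the grasp point. The pads swing forward as they close: fully open they stand 13 mm farther back than shut.
Start: joints at [-1.283, 0.477, 0.022, 1.555, -0.011, 1.109, -0.083], TCP at [0.26, 0.623, 0.231] pointing down, gripper open.
Joint ranges: [-2.96, 2.96], [-0.34, 2.1], [-1.41, 1.46], [0.24, 2.44], [-1.37, 4.51], [0.17, 1.92], [-2.96, 2.96]. Speed limits (rad/s): [2.39, 2.39, 3.14, 3.14, 3.14, 3.14, 3.14].

INTERFACE

Orientations are given as a unit quaternion [w, x, y, z].
In Python, from station import bot, imaging gives the robot as it stands. The module is installed in compiled form; this text tells all that it offers.
- The arm moves only by the tool carry_out, never from a script. Its argument "targets" is a list of rows, each a list of 5 numbers: the shift along the tool's x, y, z in cm, then the turn about the tool's z in degrees, then the opening, from -1 (shut) to 1 (fully open). In form: [[x, y, z, yaw, gripper], ...]. A call has 1 to 12 rows; each row shifts and turns the commanded pose from where the row before left it, along the tool's axes as they then stand; what a row does not reach is not made up. A row lasts 1/10 s, in which the tool goes at most 50 mm and 8.59 degrees, less where a joint would pass 70% of its speed; a pose out of reach is approached as far as the arm can. A call is refused whole if a number of a shift passes 5 or a number of a turn 8.59, either way. A call with a gripper value outside its range is refused whole. The fingers move at their own pace and stop on an object; "force" is the grip in N (left out, the last holds). Time passes only in rows, so rows that do not move let the fingers close. It gives the time, the measured TCP pose, the force, the opening and the grip force at its end, in the units of the state.
- bot.get_obs(): the state, without advancing time (a new reading comes with each control period).
- imaging.read_camera(name): name is "scene" or "top" or "wrist"; returns the picture (480x640x3 uint8, red, green, blue); there is no depth.
- imaging.calibration(name): a dict with "fx", "fy", "cx", "cy" (pixels), "extrinsics" (4x4, takes a point from world to camera coordinates). Camera axes: x right, y up, looking along -z (the intrinsics and any distortion apply to the point x, -y, -z); pixel columns grow to the right and rows downward; lengths in m; the calibration is good to about 2 mm. A picture is of the moment at which its call begins: read the wrist's pose just before it. calibration takes no time and is no camera call; for the wrist camera it gives the pose at the moment of the call.
- bot.hand_in(): hands the job in; it is judged then, once.
The state is a dict: "t": time; "q": joint angles; "joint_vel": joint speeds; "joint_torque": joint torques, N m; "eef_pos": TCP position; "tool_rot": TCP orientation; "contact_force": force on the tool from outside, world axes, zero at the start; "torque": the same for the moment, N m; "gripper_width": opening from 0.0 (shut) to 1.0 (fully open); "grasp_force": force on a finger pad.
Only numpy, scipy, OpenCV 4.12 (cv2) and the standard library are available. Lean on these libraries where they do the work, as an engineer would, in place of code of your own. Each camera call takes 0.05 s, during which the arm holds its last target. There are 200 camera calls.

## Working session

There is one attempt and no reset: what is moved stays moved. The work goes in short steps, Python scripts to look and compute and a tool call to move; the robot and the scene stay as the last step left them, time stands still between calls to the robot, and variables do not carry over. Pictures are saved under pics/ and viewed, at most 14 in all, crops included, and the job is handed in when it is done.

Besides the shell and the picture viewer there is one more tool, called after "Call:" as name(argument=value, ...) on one line, values as JSON. carry_out: Moves the arm, as the interface text tells. Its arguments: {"type":"object","properties":{"targets":{"type":"array"},"force":{"type":"number"}},"required":["targets"]}

```bash
mkdir -p pics && cat > h.py <<'E'
import numpy as np, cv2
from station import bot, imaging
from scipy.spatial.transform import Rotation as R
def cam(n):
    c=imaging.calibration(n); return c
def ray(c,u,v):
    E=np.array(c["extrinsics"]); Rm=E[:3,:3]; o=-Rm.T@E[:3,3]
    d=Rm.T@np.array([(u-c["cx"])/c["fx"],-(v-c["cy"])/c["fy"],-1]); return o,d/np.linalg.norm(d)
def onz(c,u,v,z):
    o,d=ray(c,u,v); return o+d*(z-o[2])/d[2]
def proj(c,p):
    E=np.array(c["extrinsics"]); q=E[:3,:3]@np.asarray(p)+E[:3,3]
    return np.array([c["cx"]+c["fx"]*q[0]/-q[2], c["cy"]-c["fy"]*q[1]/-q[2]])
def two(c1,p1,c2,p2):
    o1,d1=ray(c1,*p1);o2,d2=ray(c2,*p2)
    s=np.linalg.lstsq(np.c_[d1,-d2],o2-o1,rcond=None)[0]
    a,b=o1+s[0]*d1,o2+s[1]*d2; return (a+b)/2,np.linalg.norm(a-b)
def shot(n,f):
    c=cam(n); im=imaging.read_camera(n); cv2.imwrite(f"pics/{f}.png",im[:,:,::-1]); return c,im
def tcp():
    o=bot.get_obs(); q=o["tool_rot"]; return np.array(o["eef_pos"]),R.from_quat([q[1],q[2],q[3],q[0]])
def to(p,d=None):
    """shift in tool axes, cm, to reach TCP p"""
    e,r=tcp(); return r.inv().apply(np.array(p)-e)*100
E
python3 - <<'E'
from h import *
np.set_printoptions(precision=4,suppress=True)
for n in("scene","top"):
    c,_=shot(n,n+"0"); print(n,{k:v for k,v in c.items()})
e,r=tcp();print(e,r.as_matrix(),bot.pinch_z,bot.get_obs()["t"])
E
```

```text
scene {'fx': 525.1322073568202, 'fy': 525.1322073568202, 'cx': 326.9049000191443, 'cy': 234.32516907758261, 'extrinsics': array([[ 0.6041,  0.7969, -0.0002, -0.3108],
       [-0.4695,  0.3562,  0.8079,  0.1454],
       [ 0.6438, -0.488 ,  0.5894, -1.4376],
       [ 0.    ,  0.    ,  0.    ,  1.    ]])}
top {'fx': 586.5204693210129, 'fy': 586.5204693210129, 'cx': 319.8423343588395, 'cy': 244.270712043001, 'extrinsics': array([[-0.0233, -0.9997, -0.0006,  0.0144],
       [ 0.9975, -0.0233,  0.0672, -0.5316],
       [-0.0672,  0.001 ,  0.9977, -1.462 ],
       [ 0.    ,  0.    ,  0.    ,  1.    ]])}
[0.2601 0.6223 0.2304] [[-0.9227  0.3855 -0.0005]
 [ 0.3855  0.9227 -0.0016]
 [-0.0001 -0.0017 -1.    ]] 0.0187 0.1
```

View pics/top0.png

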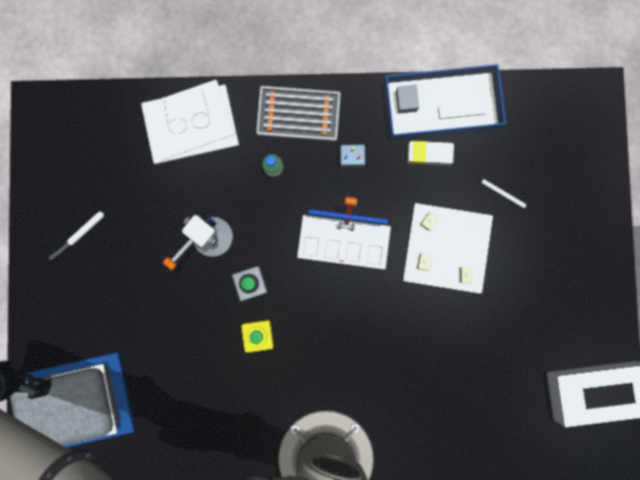

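View pics/scene0.png

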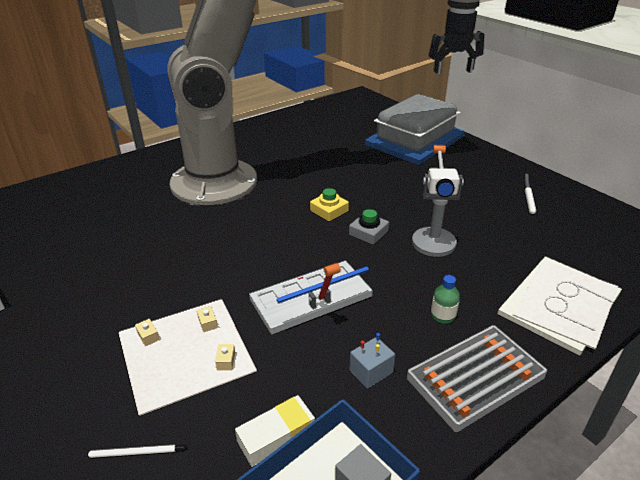

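Top view: 3 cream blocks at (430,221), (425,262) and (466,274). The holder is at (345,242), with its pockets on the robot side and the open clamp's knob at (351,201). The lamp stand is at (213,237) and the lamp knob at (169,263).
Plunger candidates: the green one on the grey box with a black housing at (248,284), and the green one on the yellow box at (257,337), which is the look-alike. I choose the grey one. Other orange items (tray clips, 300,110) and the other white and grey things are not part of the job.

```bash
cat > m0.py <<'E'
from h import *
np.set_printoptions(precision=4,suppress=True)
ct,cs=cam("top"),cam("scene")
t=cv2.imread("pics/top0.png");s=cv2.imread("pics/scene0.png")
H=lambda i:cv2.cvtColor(i,cv2.COLOR_BGR2HSV)
def blobs(im,lo,hi,box,amin=20):
    m=cv2.inRange(H(im),lo,hi); k=np.zeros_like(m); x0,y0,x1,y1=box; k[y0:y1,x0:x1]=m[y0:y1,x0:x1]
    return [c for c in cv2.findContours(k,cv2.RETR_EXTERNAL,cv2.CHAIN_APPROX_NONE)[0] if cv2.contourArea(c)>amin]
def cen(c): M=cv2.moments(c); return M['m10']/M['m00'],M['m01']/M['m00']
for nm,lo,hi,box,z in [("block",(15,40,120),(35,140,255),(400,200,500,300),.026),("holder",(0,0,120),(180,60,255),(290,212,395,272),.016),("green",(40,80,40),(85,255,255),(230,265,275,355),.045),("box",(0,0,70),(180,60,255),(230,262,270,302),.03)]:
    for c in blobs(t,lo,hi,box):
        (u,v),wh,a=cv2.minAreaRect(c); P=np.array([onz(ct,*q,z) for q in cv2.boxPoints(((u,v),wh,a))])
        e=P[1]-P[0],P[2]-P[1]; L=[np.linalg.norm(x) for x in e]; l=e[int(np.argmax(L))]
        print(nm,(round(u),round(v)),cv2.contourArea(c),"ctr",P.mean(0),"size",np.array(L),"yaw long",np.degrees(np.arctan2(l[1],l[0]))%180)
O=lambda im,box:[cen(c) for c in blobs(im,(3,150,120),(18,255,255),box,8)]
for b1,b2 in [((340,190,365,212),(320,255,345,285)),((155,250,185,275),(425,140,455,155))]:
    a,b=O(t,b1),O(s,b2); print(a,b); print(two(ct,a[0],cs,b[0]))
g=[cen(c) for c in blobs(s,(40,80,20),(85,255,255),(355,200,390,225),8)];print("green scene",g)
# foot ellipse
for c in blobs(t,(0,0,70),(180,60,180),(185,205,240,262),50): print("foot",cv2.boundingRect(c),cen(c))
f=cv2.fitEllipse(np.vstack(blobs(s,(0,0,60),(180,60,255),(405,225,465,262),50)));print(f)
cv2.imwrite("pics/crop1.png",cv2.resize(t[180:310,150:500],None,fx=2.28,fy=2.28,interpolation=cv2.INTER_CUBIC))
cv2.imwrite("pics/crop1b.png",cv2.resize(s[130:270,300:480],None,fx=4,fy=4,interpolation=cv2.INTER_CUBIC))
E
python3 m0.py
```

```text
holder (344, 242) 3799.5 ctr [ 0.5374 -0.0581  0.016 ] size [0.1136 0.2278] yaw long 81.49872567874506
green (256, 337) 123.0 ctr [0.306 0.165 0.045] size [0.0319 0.0292] yaw long 88.6691224185786
green (248, 283) 164.0 ctr [0.4384 0.1814 0.045 ] size [0.0346 0.0344] yaw long 88.66602067065494
box (249, 283) 824.0 ctr [0.4381 0.1807 0.03  ] size [0.074  0.0733] yaw long 107.13880314128018
[(350.55194805194805, 200.83116883116884)] [(332.2565359477124, 268.3954248366013)]
(array([ 0.6234, -0.0713,  0.14  ]), np.float64(0.0007833846160067486))
[(168.94202898550722, 263.35403726708074)] [(439.5732087227414, 147.70404984423675)]
(array([0.4856, 0.3382, 0.1933]), np.float64(0.0006275674510611242))
green scene [(369.35750251762335, 215.40281973816715)]
foot (185, 214, 49, 43) (215.42446176688938, 238.145137342242)
((433.7623291015625, 240.77293395996094), (30.203744888305664, 43.8106803894043), 98.18175506591797)
```

View pics/crop1b.png

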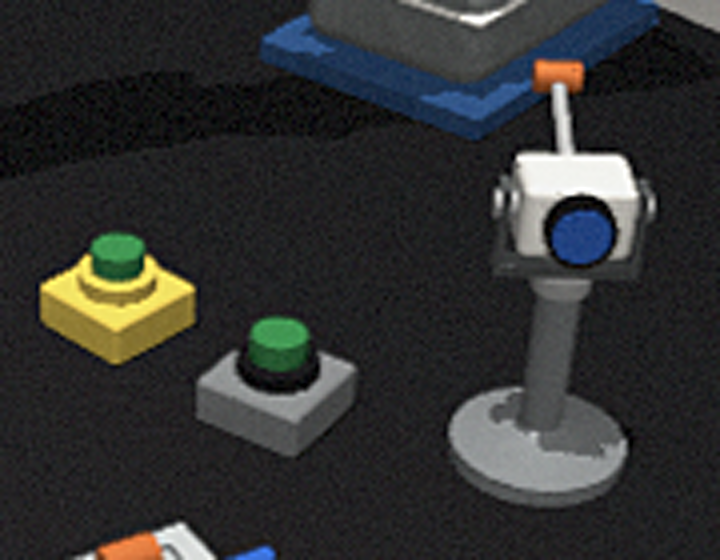

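The crop shows the green plunger in its black housing on the grey box at top pixel (248,284). The yellow one is the look-alike. The holder and clamp knob measurements agree to within 1 mm.

```bash
cat > m1.py <<'E'
from h import *
np.set_printoptions(precision=4,suppress=True)
ct,cs=cam("top"),cam("scene")
t=cv2.imread("pics/top0.png");h=cv2.cvtColor(t,cv2.COLOR_BGR2HSV)
for u,v in [(430,221),(425,264),(466,276),(450,240)]: print(h[v,u],end=" ")
k=np.zeros((480,640),np.uint8);k[200:300,400:500]=cv2.inRange(h,(12,30,80),(40,255,255))[200:300,400:500]
for c in cv2.findContours(k,cv2.RETR_EXTERNAL,cv2.CHAIN_APPROX_NONE)[0]:
    if cv2.contourArea(c)<20: continue
    (u,v),wh,a=cv2.minAreaRect(c);P=np.array([onz(ct,*q,.025) for q in cv2.boxPoints(((u,v),wh,a))])
    e=P[1]-P[0],P[2]-P[1];L=[np.linalg.norm(x) for x in e];l=e[int(np.argmax(L))]
    print((u,v),P.mean(0),np.array(L),np.degrees(np.arctan2(l[1],l[0]))%180)
ho=np.array([.5156,-.0548]);
f=onz(cs,433.8,240.8,.008)[:2];kn=np.array([.4856,.3382])
print("foot scene",f,"top",onz(ct,213.5,237,.008)[:2])
st=f;d=kn-st;print("r",np.linalg.norm(d),"beam dir",np.degrees(np.arctan2(*(-d)[::-1])))
w=ho-st;D=np.linalg.norm(w);print("D",D,"want",np.degrees(np.arctan2(w[1],w[0])),"tilt",np.arctan2(.131,D))
E
python3 m1.py
```

```text
[ 55   7 224] [ 38  24 234] [ 35  23 225] [103   9 243] (465.5, 274.5) [ 0.4471 -0.3605  0.025 ] [0.0275 0.0325] 177.6743205162674
(421.0, 261.5) [ 0.4822 -0.2503  0.025 ] [0.015  0.0376] 177.98274287764838
(428.67449951171875, 220.32212829589844) [ 0.5854 -0.2733  0.025 ] [0.0389 0.0234] 143.35759855734088
foot scene [0.5614 0.2721] top [0.5573 0.2719]
r 0.10058085114628508 beam dir -41.12224921477628
D 0.33004008437732046 want -97.97119152124208 tilt 0.3778496698214414
```

Call:
carry_out(targets=[[0, 0, -4, 0, 1], [0, 0, -4, 0, 1], [0, 0, -4, 0, 1], [0, -5, 0, 0, 1], [0, -5, 0, 0, 1], [0, -5, 0, 0, 1], [0, -5, 0, 0, 1], [0, -5, 0, 0, 1], [0, -5, 0, 0, 1], [0, -5, 0, 0, 1], [0, -5, 0, 0, 1], [0, -5, 0, 0, 1]], force=40)

```text
t: 1.3
eef_pos: [0.1071, 0.2591, 0.3483]
tool_rot: [-0.003, 0.193, 0.981, -0.004]
contact_force: [-0.0, -0.4, -0.1]
gripper_width: 1.0
grasp_force: 0.0
```

Call:
carry_out(targets=[[-5, 0, 0, 0, 1], [-5, 0, 0, 0, 1], [-5, 0, 0, 0, 1], [-5, 0, 0, 0, 1], [-5, 0, 0, 0, 1], [-5, 0, 0, 0, 1], [-5, 0, 0, 0, 1], [-5, 0, 0, 0, 1], [-5, 0, 0, 0, 1], [-5, -1, 0, 0, 1], [-3, -5, 0, 0, 1], [0, -5, 0, 0, 1]])

```text
t: 2.5
eef_pos: [0.5566, -0.0364, 0.3454]
tool_rot: [-0.004, 0.195, 0.981, -0.006]
contact_force: [0.2, -1.2, -0.1]
gripper_width: 1.002
grasp_force: 0.0
```

```bash
python3 - <<'E'
from h import *
np.set_printoptions(precision=4,suppress=True)
e,r=tcp();print(e,r.as_matrix(),bot.get_obs()["q"],to([.49,-.30,.35]))
E
```

```text
[ 0.5566 -0.0364  0.3454] [[-0.924   0.3823 -0.0096]
 [ 0.3824  0.9239 -0.0111]
 [ 0.0046 -0.0139 -0.9999]] [-0.4589  0.2046  0.4863  1.7098 -0.088   1.2609  1.2249] [ -3.9267 -26.9105  -0.1014]
```

Call:
carry_out(targets=[[-0.7, -4.5, 0, 0, 1], [-0.7, -4.5, 0, 0, 1], [-0.7, -4.5, 0, 0, 1], [-0.7, -4.5, 0, 0, 1], [-0.7, -4.5, 0, 0, 1], [-0.5, -4.5, 0, 0, 1], [0, 0, 0, -8, 1], [0, 0, 0, -8, 1], [0, 0, 0, -8, 1], [0, 0, 0, -8, 1], [0, 0, 0, -8, 1], [0, 0, 0, -8, 1]])

```text
t: 3.7
eef_pos: [0.4878, -0.2993, 0.3491]
tool_rot: [-0.005, -0.223, 0.975, -0.003]
contact_force: [-0.4, 0.7, -0.4]
gripper_width: 0.999
grasp_force: 0.0
```

Call:
carry_out(targets=[[0, 0, 0, -8, 1], [0, 0, 0, -8, 1], [0, 0, 0, -8, 1], [0, 0, 0, -8, 1], [0, 0, 0, -8, 1], [0, 0, 0, -8, 1], [0, 0, 0, -8, 1], [0, 0, 0, 0, 1]])

```text
t: 4.5
eef_pos: [0.4859, -0.2991, 0.3301]
tool_rot: [-0.023, -0.511, 0.859, 0.014]
contact_force: [-0.1, -1.0, 0.1]
gripper_width: 1.001
grasp_force: 0.0
```

```bash
python3 - <<'E'
from h import *
np.set_printoptions(precision=4,suppress=True)
e,r=tcp();print(e,r.as_matrix(),bot.get_obs()["q"])
c,im=shot("wrist","w1")
E=np.array(c["extrinsics"]);print(c["fx"],"cam pos",-E[:3,:3].T@E[:3,3], "in tool",r.inv().apply(-E[:3,:3].T@E[:3,3]-e))
E
```

```text
[ 0.4859 -0.2991  0.3301] [[-0.4772 -0.8772 -0.0537]
 [-0.8785  0.4778  0.0015]
 [ 0.0244  0.0479 -0.9986]] [ 0.7798  0.2872 -0.4383  1.6267  0.1427  1.3076  2.9567]
395.44951923818076 cam pos [ 0.4574 -0.3648  0.4739] in tool [ 0.0749  0.0005 -0.1422]
```

View pics/w1.png

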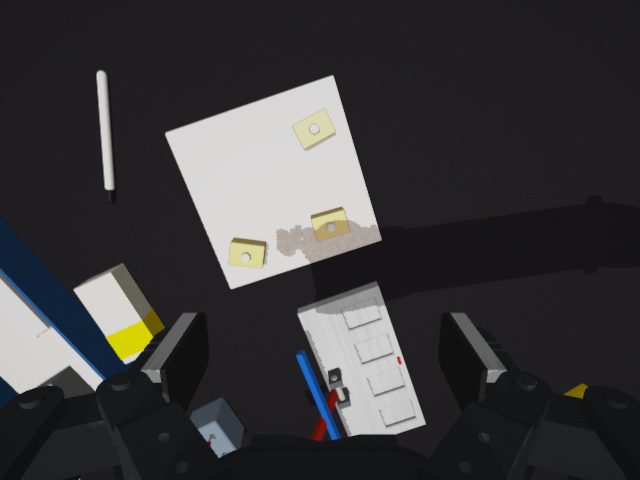

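Wrist view: the blocks are at (314,129), (330,224) and (247,255) on the board, and the holder with four pockets is at (365,360). The last joint is at its limit, so I'll turn the other way.

Call:
carry_out(targets=[[0, 0, 0, 8, 1], [0, 0, 0, 8, 1], [0, 0, 0, 8, 1], [0, 0, 0, 8, 1], [0, 0, 0, 8, 1], [0, 0, 0, 8, 1], [0, 0, 0, 8, 1], [0, 0, 0, 8, 1], [0, 0, 0, 8, 1], [0, 0, 0, 8, 1], [0, 0, 0, 8, 1], [0, 0, 0, 8, 1]])

```text
t: 5.75
eef_pos: [0.4864, -0.2996, 0.3312]
tool_rot: [-0.025, 0.301, 0.953, -0.01]
contact_force: [0.5, 0.6, 1.1]
gripper_width: 0.999
grasp_force: 0.0
```

Call:
carry_out(targets=[[0, 0, 0, 8, 1], [0, 0, 0, 8, 1], [0, 0, 0, 8, 1], [0, 0, 0, 8, 1], [0, 0, 0, 8, 1], [0, 0, 0, 8, 1], [0, 0, 0, 8, 1], [0, 0, 0, 0, 1], [0, 0, 0, 0, 1]])

```text
t: 6.65
eef_pos: [0.4866, -0.2992, 0.3312]
tool_rot: [-0.018, 0.709, 0.704, -0.02]
contact_force: [0.2, -0.9, 0.5]
gripper_width: 1.004
grasp_force: 0.0
```

```bash
cat > blk.py <<'E'
from h import *
import sys
np.set_printoptions(precision=4,suppress=True)
def blocks(c,im,z,vmin=60):
    h=cv2.cvtColor(im,cv2.COLOR_RGB2HSV); m=cv2.inRange(h,(14,60,vmin),(40,200,255))
    out=[]
    for k in cv2.findContours(m,cv2.RETR_EXTERNAL,cv2.CHAIN_APPROX_NONE)[0]:
        if cv2.contourArea(k)<150: continue
        P=np.array([onz(c,*q[0],z)[:2] for q in k],np.float32)*1000
        (x,y),(w,l),a=cv2.minAreaRect(P)
        if not(20<min(w,l)<40 and 30<max(w,l)<55): continue
        if l<w:a-=90
        out.append((x/1000,y/1000,(a+90)%180,min(w,l),max(w,l),k.reshape(-1,2).mean(0)))
    return out
def show(c,im,z,vmin=60):
    for b in blocks(c,im,z,vmin): print("block xy",np.round(b[:2],4),"long axis",round(b[2],1),"size",np.round(b[3:5],1),"px",np.round(b[5]))
E
python3 - <<'E'
from blk import *
im=cv2.imread("pics/w1.png")[:,:,::-1].copy()
e,r=tcp();print(e,r.as_matrix(),bot.get_obs()["q"])
c,im=shot("wrist","w2")
show(c,im,.030,60); show(c,im,.03,190)
print(proj(c,[.45,-.30,.03]))
E
```

```text
[ 0.4866 -0.2992  0.3312] [[ 0.0071  0.9985 -0.0538]
 [ 1.     -0.0073 -0.0033]
 [-0.0037 -0.0538 -0.9985]] [ 0.4633  0.2547 -0.0443  1.6469  0.0377  1.2883  0.4016]
block xy [ 0.4463 -0.3586] long axis 176.5 size [30.7 39.9] px [310. 236.]
block xy [ 0.4814 -0.2586] long axis 168.0 size [27.  39.4] px [331. 151.]
[305.8095 190.9246]
```

Call:
carry_out(targets=[[0, 5, 0, 0, 1], [0, 5, 0, 0, 1], [0, 5, 0, 0, 1], [0, 5, 0, 0, 1], [0, 5, 0, 0, 1], [0, 5, 0, 0, 1], [0, 5, 0, 0, 1], [0, 3, 0, 0, 1], [0, 2, 0, 0, 1], [0, 2, 0, 0, 1]])

```text
t: 7.7
eef_pos: [0.8802, -0.2996, 0.2888]
tool_rot: [-0.03, 0.71, 0.704, -0.024]
contact_force: [0.7, -1.2, -2.0]
gripper_width: 0.996
grasp_force: 0.0
```

```bash
cat > st.py <<'E'
from h import *
np.set_printoptions(precision=4,suppress=True)
o=bot.get_obs();e,r=tcp();m=r.as_matrix();print(o["t"],e,"z",m[:,2],"y yaw",np.degrees(np.arctan2(m[1,1],m[0,1])),np.array(o["q"]),"f",o["contact_force"],o["gripper_width"],o["grasp_force"])
E
python3 st.py
```

```text
7.7 [ 0.8802 -0.2996  0.2888] z [-0.0762  0.0097 -0.997 ] y yaw -0.4660712103352176 [ 0.2237  1.1341  0.2864  0.2532 -0.2505  1.8395  0.2905] f [ 0.7183 -1.2411 -1.9674] 0.9961232294099692 0.0
```

Call:
carry_out(targets=[[0, -5, 0, 0, 1], [0, -5, 0, 0, 1], [0, -5, 0, 0, 1], [0, -5, 0, 0, 1], [0, -5, 0, 0, 1], [0, -5, 0, 0, 1], [0, -5, 0, 0, 1], [0, 0, -5, 0, 1], [0, 0, -5, 0, 1], [0, 0, -5, 0, 1], [0, 0, -5, 0, 1], [0, 0, -5, 0, 1]])

```text
t: 8.9
eef_pos: [0.5887, -0.2994, 0.5761]
tool_rot: [-0.018, 0.711, 0.702, -0.02]
contact_force: [1.0, -1.6, 0.3]
gripper_width: 1.0
grasp_force: 0.0
```

```bash
python3 st.py
```

```text
8.9 [ 0.5887 -0.2994  0.5761] z [-0.0528 -0.0023 -0.9986] y yaw -0.7147725043408686 [ 0.1688  0.4162  0.3573  0.9286 -0.1197  1.864   0.4566] f [ 0.9626 -1.6477  0.3265] 1.0002883687549262 0.0
```

Call:
carry_out(targets=[[0, 0, -3, 0, 1], [0, 0, -2, 0, 1], [0, 0, -1, 0, 1], [0, 0, 0, 0, 1]])

```text
t: 9.3
eef_pos: [0.5837, -0.2957, 0.6127]
tool_rot: [-0.005, 0.712, 0.702, -0.016]
contact_force: [-0.5, -0.1, -0.1]
gripper_width: 0.999
grasp_force: 0.0
```

```bash
python3 st.py
```

```text
9.3 [ 0.5837 -0.2957  0.6127] z [-0.0298 -0.0141 -0.9995] y yaw -0.8126262648074135 [ 0.1476  0.4103  0.404   0.8615 -0.1386  1.9155  0.4629] f [-0.4621 -0.0854 -0.1181] 0.9991940303546487 0.0
```

Call:
carry_out(targets=[[0, 0, -2, 0, 1], [0, 0, -1, 0, 1], [0, 0, 0, 0, 1]])

```text
t: 9.6
eef_pos: [0.5791, -0.293, 0.6281]
tool_rot: [0.007, 0.712, 0.702, -0.011]
contact_force: [-0.6, 0.3, -0.3]
gripper_width: 1.001
grasp_force: 0.0
```

```bash
python3 st.py
```

```text
9.6 [ 0.5791 -0.293   0.6281] z [-0.0069 -0.0258 -0.9996] y yaw -0.8166458658019867 [ 0.1334  0.3911  0.4194  0.8558 -0.1383  1.9155  0.4621] f [-0.6195  0.2991 -0.2894] 1.0005918524426773 0.0
```

Call:
carry_out(targets=[[0, -3, 5, 0, 1], [0, -2, 5, 0, 1], [0, 0, 5, -8, 1], [0, 0, 5, -8, 1], [0, 0, 5, -8, 1], [0, 0, 5, -8, 1], [0, 0, 0, -8, 1], [0, 0, 0, -8, 1], [0, 0, 0, -8, 1], [0, 0, 0, -8, 1], [0, 0, 0, -8, 1], [0, 0, 0, -8, 1]])

```text
t: 10.8
eef_pos: [0.5327, -0.2997, 0.3377]
tool_rot: [-0.003, 0.091, 0.996, -0.013]
contact_force: [0.9, 0.1, 0.2]
gripper_width: 0.998
grasp_force: 0.0
```

Call:
carry_out(targets=[[0, 0, 0, -7, 1], [0, 0, 0, 0, 1], [0, 0, 0, 0, 1], [0, 0, 0, 0, 1]])

```text
t: 11.2
eef_pos: [0.5329, -0.2999, 0.338]
tool_rot: [-0.004, 0.035, 0.999, -0.013]
contact_force: [-0.1, -0.8, 0.6]
gripper_width: 1.003
grasp_force: 0.0
```

```bash
python3 st.py; python3 - <<'E'
from blk import *
c,im=shot("wrist","w3")
h=cv2.cvtColor(im,cv2.COLOR_RGB2HSV)
show(c,im,.030,60); show(c,im,.03,150)
for p in [(.4463,-.3586,.03),(.4814,-.2586,.03),(.5854,-.2733,.03)]:
    u=proj(c,p);print(p,u, h[int(u[1])+6,int(u[0])+6] if 0<u[1]<470 else None)
E
```

```text
11.2 [ 0.5329 -0.2999  0.338 ] z [-0.0086 -0.0252 -0.9996] y yaw 86.05020572250588 [ 0.2765  0.2902  0.1539  1.591  -0.0182  1.2611  1.9313] f [-0.0532 -0.845   0.5697] 1.0025954029498856 0.0
block xy [ 0.5812 -0.277 ] long axis 143.1 size [30.3 42.2] px [353. 232.]
block xy [ 0.5831 -0.2768] long axis 143.1 size [27.8 39.4] px [353. 234.]
(0.4463, -0.3586, 0.03) [271.654  117.4284] [ 29  41 217]
(0.4814, -0.2586, 0.03) [364.848  144.0973] [ 29  57 218]
(0.5854, -0.2733, 0.03) [355.8308 235.53  ] [ 27  69 217]
```

View pics/w3.png

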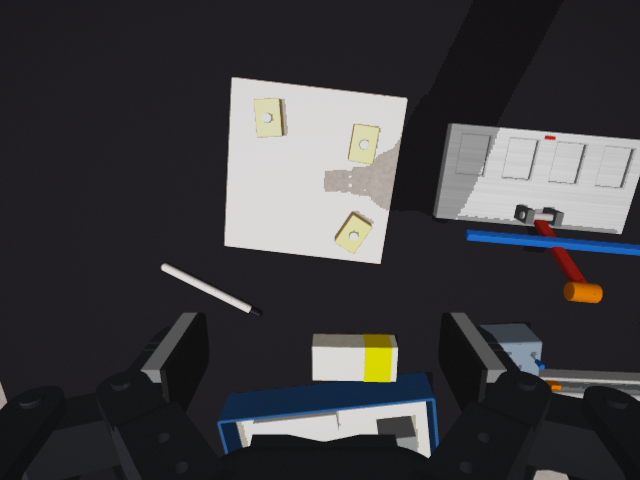

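Wrist view: the blocks are at (268,118), (364,144) and (353,233), and all four pockets are visible at the right, (473..613,155). Next I'll measure all blocks and the pockets from this picture.

```bash
sed -i 's/(14,60,vmin),(40,200,255)/(14,28,vmin),(45,200,255)/' blk.py && cat >> blk.py <<'E'
def crowns(c,im,z=.034,ps=()):
    pass
E
python3 - <<'E'
from blk import *
c=cam("wrist"); im=cv2.imread("pics/w3.png")[:,:,::-1].copy()
show(c,im,.030,150)
# holder outline / pockets
h=cv2.cvtColor(im,cv2.COLOR_RGB2GRAY)
ho=np.array([.5156,-.0548]);a=np.radians(-8.5);X=np.array([np.cos(a),np.sin(a)]);Y=np.array([-X[1],X[0]])
for y in(-.081,-.027,.027,.081):
    p=ho+Y*y; print(y,p,proj(c,[*p,.016]))
cv2.imwrite("pics/w3c.png",cv2.resize(im[100:310,430:640,::-1],None,fx=2.8,fy=2.8,interpolation=cv2.INTER_CUBIC))
for n in [(-.032,-.111),(-.032,.111),(.076,-.111),(.076,.111)]:
    p=ho+X*n[0]+Y*n[1]; print(n,p,(proj(c,[*p,.016])-[430,100])*2.8)
for y in(-.081,-.027,.027,.081):
  for k in ((-.022,-.016),(.022,-.016),(.022,.016),(-.022,.016)):
    p=ho+X*k[0]+Y*(y+k[1]); print(y,np.round((proj(c,[*p,.016])-[430,100])*2.8),end=" ")
E
```

```text
block xy [ 0.5832 -0.2766] long axis 143.3 size [28.2 40.9] px [353. 234.]
block xy [ 0.4807 -0.2605] long axis 166.8 size [29.1 40.9] px [363. 143.]
block xy [ 0.4461 -0.3631] long axis 178.7 size [27.7 39.9] px [268. 117.]
-0.081 [ 0.5036 -0.1349] [473.4698 156.0014]
-0.027 [ 0.5116 -0.0815] [520.7517 159.9519]
0.027 [ 0.5196 -0.0281] [568.0633 163.9049]
0.081 [0.5276 0.0253] [615.4049 167.8604]
(-0.032, -0.111) [ 0.4675 -0.1599] [61.8181 68.8445]
(-0.032, 0.111) [0.5004 0.0597] [617.8062 115.1886]
(0.076, -0.111) [ 0.5744 -0.1758] [ 17.9877 332.2135]
(0.076, 0.111) [0.6072 0.0437] [537.3557 375.8356]
-0.081 [92. 98.] -0.081 [ 73. 208.] -0.081 [150. 214.] -0.081 [172. 104.] -0.027 [227. 109.] -0.027 [204. 219.] -0.027 [281. 225.] -0.027 [306. 116.] 0.027 [361. 120.] 0.027 [334. 230.] 0.027 [412. 236.] 0.027 [441. 127.] 0.081 [495. 131.] 0.081 [465. 241.] 0.081 [542. 247.] 0.081 [575. 138.]
```

View pics/w3c.png

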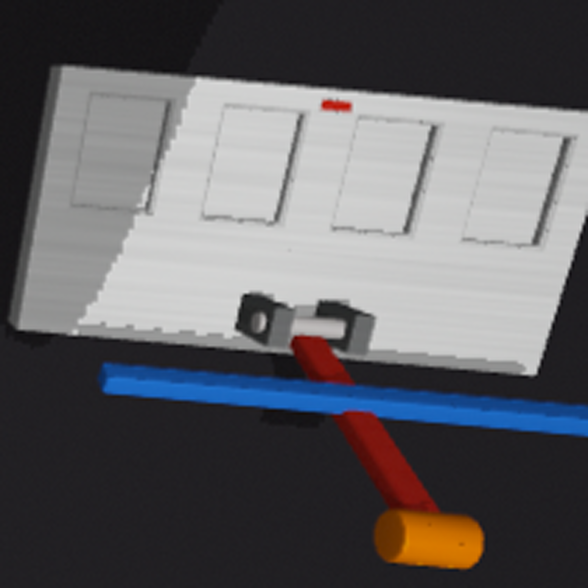

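The predicted pocket corners lie within about 1 px of the seen ones, so I shift the holder origin to (0.5148, -0.0560). First I'll grasp the block at (0.4461, -0.3631).

```bash
python3 - <<'E'
from h import *
np.set_printoptions(precision=2,suppress=True)
print(to([.4461,-.3631,.10]),to([.4461,-.3631,.014]))
e,r=tcp();rr=r*R.from_euler('z',-2.7,degrees=True)
print("down after", rr.inv().apply([0,0,-.086])*100)
E
```

```text
[ 8.07 -6.29 24.02] [ 8.01 -6.07 32.62]
down after [-0.07  0.22  8.6 ]
```

Call:
carry_out(targets=[[4, -3, 4, 0, 1], [4, -3.3, 4, 0, 1], [0.1, 0, 4, 0, 1], [0, 0, 4, 0, 1], [0, 0, 4, 0, 1], [0, 0, 4, -2.7, 1], [0, 0, 0, 0, 1], [0, 0, 0, 0, 1]])

```text
t: 12.05
eef_pos: [0.4653, -0.3499, 0.1185]
tool_rot: [-0.004, 0.011, 1.0, -0.013]
contact_force: [0.8, -0.4, 1.2]
gripper_width: 0.995
grasp_force: 0.0
```

```bash
python3 st.py; python3 - <<'E'
from blk import *
print(to([.4461,-.3631,.014]))
c,im=shot("wrist","w4");show(c,im,.03,150)
E
```

```text
12.05 [ 0.4653 -0.3499  0.1185] z [-0.0091 -0.025  -0.9996] y yaw 88.78433991992591 [ 0.409   0.4554  0.1465  1.8958 -0.0536  0.7904  2.1277] f [ 0.7878 -0.3969  1.2283] 0.9954153007903598 0.0
[ 1.8061 -1.0976 10.4954]
block xy [ 0.584  -0.2773] long axis 143.1 size [28.2 40.7] px [433. 413.]
block xy [ 0.4788 -0.2618] long axis 166.7 size [31.6 44.8] px [473. 271.]
block xy [ 0.4463 -0.3631] long axis 177.7 size [28.8 40. ] px [304. 221.]
```

Call:
carry_out(targets=[[1.8, -1.1, 2, 0, 1], [0, 0, 3, 0, 1], [0, 0, 2.5, 0, 1], [0, 0, 2, 0, 1], [0, 0, 1, 0, 1], [0, 0, 0, 0, 1]])

```text
t: 12.7
eef_pos: [0.4469, -0.3635, 0.0142]
tool_rot: [-0.004, 0.01, 1.0, -0.013]
contact_force: [0.2, -0.1, -0.1]
gripper_width: 1.003
grasp_force: 0.0
```

```bash
python3 st.py; python3 -c "
from h import *
print(to([.4462,-.3631,.014]))"
```

```text
12.7 [ 0.4469 -0.3635  0.0142] z [-0.0076 -0.0258 -0.9996] y yaw 88.86211423155326 [ 0.4664  0.6053  0.1215  1.9573 -0.0791  0.5765  2.1832] f [ 0.1592 -0.1142 -0.1012] 1.0032868438536957 0.0
[0.06646654 0.03492886 0.02275157]
```

Call:
carry_out(targets=[[0.06, 0, 0, 0, 0.3], [0, 0, 0, 0, -1], [0, 0, 0, 0, -1], [0, 0, 0, 0, -1], [0, 0, 0, 0, -1], [0, 0, 0, 0, -1], [0, 0, 0, 0, -1], [0, 0, -3, 0, -1], [0, 0, -4, 0, -1], [0, 0, -3, 0, -1]], force=40)

```text
t: 13.7
eef_pos: [0.4467, -0.3608, 0.1155]
tool_rot: [-0.004, 0.01, 1.0, -0.013]
contact_force: [0.3, -0.7, 0.1]
gripper_width: 0.319
grasp_force: 40.0
```

```bash
python3 st.py; python3 -c "
from h import *
a=np.radians(-8.5);X=np.array([np.cos(a),np.sin(a)]);Y=np.array([-X[1],X[0]]);ho=np.array([.5148,-.0560])
for y in (-.081,-.027,.027,.081):
  p=ho+Y*y;print(p,to([*p,.11]))"
```

```text
13.7 [ 0.4467 -0.3608  0.1155] z [-0.0075 -0.0259 -0.9996] y yaw 88.87907219549663 [ 0.4381  0.4471  0.1506  1.9191 -0.056   0.7728  2.1649] f [ 0.2671 -0.6647  0.1302] 0.31936392069465175 39.987720251083374
[ 0.50282744 -0.13611028] [-5.17209981 22.57821265 -0.07471045]
[ 0.51080915 -0.08270343] [-5.86465118 27.93167404 -0.21901472]
[ 0.51879085 -0.02929657] [-6.55720255 33.28513544 -0.36331899]
[0.52677256 0.02411028] [-7.24975392 38.63859683 -0.50762325]
```

Call:
carry_out(targets=[[-0.7, 3.9, 0, 0, -1], [-0.7, 3.9, 0, 0, -1], [-0.7, 3.9, 0, 0, -1], [-0.7, 3.9, 0, 0, -1], [-0.7, 3.9, 0, 0, -1], [-0.7, 3.9, 0, 0, -1], [-0.7, 3.9, 0, 0, -1], [-0.7, 3.9, 0, 0, -1], [-0.7, 3.9, 0, 0, -1], [-0.9, 3.5, 0, 0, -1], [0, 0, 0, 7.4, -1], [0, 0, 0, 0, -1]])

```text
t: 14.9
eef_pos: [0.5259, 0.0252, 0.1031]
tool_rot: [-0.003, 0.074, 0.997, -0.013]
contact_force: [-0.1, -0.7, -0.5]
gripper_width: 0.313
grasp_force: 40.0
```

```bash
python3 st.py; python3 - <<'E'
from blk import *
print(to([.5268,.0241,.03]))
c,im=shot("wrist","w5");show(c,im,.12,150)
cv2.imwrite("pics/w5c.png",im[:,:,::-1])
E
```

```text
14.9 [0.5259 0.0252 0.1031] z [-0.0084 -0.0253 -0.9996] y yaw 81.56322023801047 [-0.2582  0.4066  0.0953  2.0195 -0.0212  0.7298  1.269 ] f [-0.0755 -0.6537 -0.4591] 0.31308111303497665 39.95799422264099
[-0.1349  0.0982  7.3108]
block xy [0.5245 0.0256] long axis 171.8 size [27.  39.1] px [323. 335.]
```

View pics/w5.png

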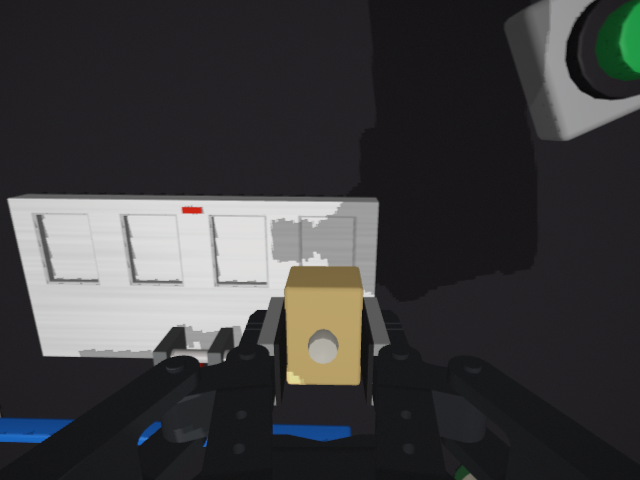

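```bash
python3 - <<'E'
from h import *
np.set_printoptions(precision=4,suppress=True)
c=cam("wrist")
print("crown",onz(c,323,346,.127), "red",onz(c,192,210,.016))
a=np.radians(-8.5);X=np.array([np.cos(a),np.sin(a)]);Y=np.array([-X[1],X[0]]);ho=np.array([.5148,-.0560])
for y,q in((.027,[(211,215),(266,215),(268,285),(216,285)]),(-.027,[(122,214),(178,214),(182,283),(131,283)])):
    P=np.array([onz(c,*p,.016)[:2] for p in q]); print(P.mean(0),"model",ho+Y*y,"sz",np.linalg.norm(P[1]-P[0]),np.linalg.norm(P[2]-P[1]),np.degrees(np.arctan2(*(P[0]-P[1])[::-1])))
for n in [(-.032,-.111),(-.032,.111),(.076,-.111)]:
    print(n,proj(c,[*(ho+X*n[0]+Y*n[1]),.016]))
E
```

```text
crown [0.5234 0.0246 0.127 ] red [ 0.4887 -0.0526  0.016 ]
[ 0.5178 -0.0292] model [ 0.5188 -0.0293] sz 0.0330738381219045 0.045030705609416126 -98.00818315551543
[ 0.5095 -0.0825] model [ 0.5108 -0.0827] sz 0.034083239585444326 0.04463569596811339 -98.01237786095692
(-0.032, -0.111) [  8.7191 199.2932]
(-0.032, 0.111) [379.7425 202.0858]
(0.076, -0.111) [ 44.8301 356.6777]
```

Call:
carry_out(targets=[[0, -0.1, 2.5, 0, -1], [0, 0, 2.5, 0, -1], [0, 0, 2.0, 0, -1], [0, 0, 0.3, 0, -1], [0, 0, 0, 0, -1]])

```text
t: 15.45
eef_pos: [0.5247, 0.0199, 0.0301]
tool_rot: [-0.004, 0.074, 0.997, -0.013]
contact_force: [0.4, 0.2, -1.5]
gripper_width: 0.315
grasp_force: 40.0
```

```bash
python3 st.py; python3 -c "
from h import *
print(to([.526,.0241,.018]))"
```

```text
15.45 [0.5247 0.0199 0.0301] z [-0.0096 -0.0259 -0.9996] y yaw 81.48833041490018 [-0.2373  0.5268  0.0823  2.0552 -0.032   0.5749  1.2834] f [ 0.4326  0.1984 -1.513 ] 0.3153486520022299 39.983949065208435
[-0.07153149  0.46705786  1.19428725]
```

Call:
carry_out(targets=[[-0.07, 0.45, 0, 0, -1], [0, 0, 0, 0, -1], [0, 0.01, 0.4, 0, -1], [0, 0.01, 0.3, 0, -1], [0, 0, 0, 0, -1]])

```text
t: 15.95
eef_pos: [0.5261, 0.0254, 0.0227]
tool_rot: [-0.004, 0.074, 0.997, -0.013]
contact_force: [-0.7, 0.4, -0.3]
gripper_width: 0.314
grasp_force: 40.0
```

```bash
python3 st.py; python3 -c "
from h import *
print(to([.526,.0241,.018]))"
```

```text
15.95 [0.5261 0.0254 0.0227] z [-0.009  -0.0254 -0.9996] y yaw 81.50108807418074 [-0.2452  0.5415  0.0805  2.0537 -0.0338  0.5614  1.2751] f [-0.6622  0.3684 -0.26  ] 0.31430185407603717 39.983636140823364
[-0.00903486 -0.11317968  0.47541673]
```

Call:
carry_out(targets=[[0, -0.1, 0, 0, -1], [0, 0, 0.2, 0, -1], [0, 0, 0.2, 0, -1], [0, 0, 0, 0, -1]])

```text
t: 16.35
eef_pos: [0.5261, 0.0243, 0.0188]
tool_rot: [-0.003, 0.074, 0.997, -0.013]
contact_force: [-0.2, 0.3, -0.7]
gripper_width: 0.314
grasp_force: 40.0
```

```bash
python3 st.py
```

```text
16.35 [0.5261 0.0243 0.0188] z [-0.0089 -0.0254 -0.9996] y yaw 81.4916589433485 [-0.2424  0.5484  0.0795  2.0551 -0.0342  0.5529  1.2772] f [-0.248   0.3286 -0.7341] 0.31370769764792644 39.98382747173309
```

Call:
carry_out(targets=[[0, 0, 0, 0, 0.1], [0, 0, 0, 0, 0.1], [0, 0, 0, 0, 0.1], [0, 0, -3, 0, 0.1], [0, 0, -4, 0, 0.1], [0, 0, -4, 0, 1], [0, -4, -3, 0, 1], [0, -4, -3, 0, 1], [0, -4, -2, 0, 1], [0, -4, 0, 0, 1], [0, -4, 0, 0, 1], [0, -4, 0, 4.7, 1]])

```text
t: 17.55
eef_pos: [0.4919, -0.2097, 0.2159]
tool_rot: [-0.002, 0.116, 0.993, -0.013]
contact_force: [0.5, 0.2, -0.3]
gripper_width: 1.0
grasp_force: 0.0
```

```bash
python3 st.py; python3 - <<'E'
from blk import *
c,im=shot("wrist","w6");show(c,im,.03,150)
print(to([.48,-.261,.10]))
cv2.imwrite("pics/w6c.png",cv2.resize(im[:,:,::-1],None,fx=.8,fy=.8))
E
```

```text
17.55 [ 0.4919 -0.2097  0.2159] z [-0.0074 -0.0252 -0.9997] y yaw 76.73088206871866 [ 0.0678  0.2629  0.2418  1.9233 -0.0438  0.9626  1.6658] f [ 0.5351  0.1518 -0.3304] 0.9999492880109007 0.0
block xy [ 0.5784 -0.2791] long axis 142.8 size [30.8 50.1] px [276. 320.]
block xy [ 0.4784 -0.2615] long axis 168.9 size [31.9 42.4] px [266. 212.]
block xy [0.5279 0.0211] long axis 171.3 size [37.  42.8] px [615. 195.]
[-0.1096 -4.0855 11.7557]
```

View pics/w6c.png

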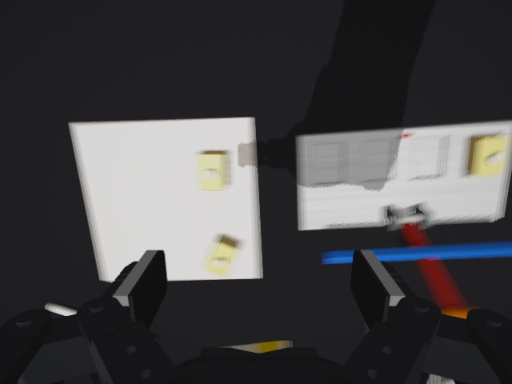

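The picture is motion-blurred. Block 1 is in the far-right pocket (610,195), and two blocks are left on the board.

Call:
carry_out(targets=[[-0.1, -2, 3, 0, 1], [0, -2, 3, 0, 1], [0, 0, 3, 0, 1], [0, 0, 0, 0, 1], [0, 0, 0, 0, 1]])

```text
t: 18.1
eef_pos: [0.4835, -0.2491, 0.1266]
tool_rot: [-0.003, 0.115, 0.993, -0.013]
contact_force: [0.1, -0.1, 1.1]
gripper_width: 0.997
grasp_force: 0.0
```

```bash
python3 st.py; python3 - <<'E'
from blk import *
c,im=shot("wrist","w7");show(c,im,.03,150)
print(to([.48,-.261,.014]))
E
```

```text
18.1 [ 0.4835 -0.2491  0.1266] z [-0.0092 -0.0249 -0.9996] y yaw 76.81976304418048 [ 0.1535  0.3958  0.2387  1.9814 -0.0925  0.7762  1.7811] f [ 0.0707 -0.1042  1.1125] 0.9974012681811671 0.0
block xy [ 0.5838 -0.2766] long axis 143.1 size [28.  40.6] px [322. 386.]
block xy [ 0.4808 -0.2602] long axis 167.4 size [28.2 39.9] px [310. 246.]
[ 0.1396 -0.9411 11.38  ]
```

Call:
carry_out(targets=[[0.08, -0.85, 2, 0, 1], [0, 0, 3, 0, 1], [0, 0, 3, 0, 1], [0, 0, 2.3, 0, 1], [0, 0, 1.05, 0, 1], [0, 0, 0, 0, 1], [0, 0, 0, 0, 1]])

```text
t: 18.85
eef_pos: [0.481, -0.2608, 0.0146]
tool_rot: [-0.002, 0.115, 0.993, -0.013]
contact_force: [-0.2, 0.2, -0.3]
gripper_width: 1.0
grasp_force: 0.0
```

```bash
python3 st.py; python3 -c "
from h import *
print(to([.4808,-.2602,.014]))"
```

```text
18.85 [ 0.481  -0.2608  0.0146] z [-0.0062 -0.026  -0.9996] y yaw 76.80706449552015 [ 0.2181  0.5793  0.1901  2.0269 -0.1494  0.5448  1.8459] f [-0.1883  0.2497 -0.3244] 1.0004974762045644 0.0
[0.03597705 0.05513696 0.0588134 ]
```

Call:
carry_out(targets=[[0, 0.05, 0, 0, 0.3], [0, 0, 0, 0, -1], [0, 0, 0, 0, -1], [0, 0, 0, 0, -1], [0, 0, 0, 0, -1], [0, 0, 0, 0, -1], [0, 0, -3, 0, -1], [0, 0, -3, 0, -1], [0.2, 4, 0, 0, -1], [0.3, 4, 0, 0, -1], [0.2, 4.2, 0, -4.9, -1], [0, 0, 0, 0, -1]])

```text
t: 20.05
eef_pos: [0.5028, -0.1313, 0.0697]
tool_rot: [-0.003, 0.067, 0.998, -0.011]
contact_force: [-0.3, -0.3, -0.5]
gripper_width: 0.322
grasp_force: 39.9
```

Call:
carry_out(targets=[[0, 0, 0, 0, -1]])

```text
t: 20.15
eef_pos: [0.5016, -0.1371, 0.0699]
tool_rot: [-0.003, 0.071, 0.997, -0.013]
contact_force: [-0.3, -1.1, -0.8]
gripper_width: 0.321
grasp_force: 39.9
```

```bash
python3 st.py; python3 -c "
from blk import *
print(to([.503,-.1361,.03]))
c,im=shot('wrist','w8');show(c,im,.03,150);print('held');e,_=tcp();show(c,im,e[2]+.016,80)
"
```

```text
20.15 [ 0.5016 -0.1371  0.0699] z [-0.0085 -0.025  -0.9997] y yaw 81.82702897548127 [-0.0249  0.4532  0.1928  2.064  -0.0974  0.6386  1.6556] f [-0.3032 -1.0833 -0.7986] 0.321426575735808 39.94327783584595
[-0.1435  0.2218  3.985 ]
held
block xy [ 0.4981 -0.1363] long axis 172.2 size [27.9 47.6] px [324. 329.]
```

Call:
carry_out(targets=[[-0.1, 0.2, 1.5, 0, -1], [0, 0, 1.5, 0, -1], [0, 0, 1, 0, -1], [0, 0, 0, 0, -1], [0, 0, 0, 0, -1]])

```text
t: 20.7
eef_pos: [0.5022, -0.1383, 0.0299]
tool_rot: [-0.003, 0.073, 0.997, -0.013]
contact_force: [0.0, -0.6, -0.4]
gripper_width: 0.317
grasp_force: 39.9
```

```bash
python3 st.py; python3 -c "
from h import *
print(to([.503,-.1361,.018]))"
```

```text
20.7 [ 0.5022 -0.1383  0.0299] z [-0.0087 -0.0256 -0.9996] y yaw 81.60798736936258 [-0.0078  0.5244  0.1753  2.0768 -0.1156  0.5551  1.6673] f [ 0.0038 -0.5919 -0.3986] 0.3174752969745087 39.94542717933655
[-0.05146823  0.25961684  1.18602581]
```

Call:
carry_out(targets=[[-0.05, 0.24, 0, 0, -1], [0, 0, 0, 0, -1], [0, 0, 0.5, 0, -1], [0, 0, 0.2, 0, -1], [0, 0, 0, 0, -1]])

```text
t: 21.2
eef_pos: [0.5029, -0.1352, 0.0226]
tool_rot: [-0.004, 0.072, 0.997, -0.013]
contact_force: [0.6, 0.4, -1.1]
gripper_width: 0.315
grasp_force: 40.0
```

```bash
python3 st.py; python3 -c "
from h import *
print(to([.503,-.1361,.018]))"
```

```text
21.2 [ 0.5029 -0.1352  0.0226] z [-0.0088 -0.0252 -0.9996] y yaw 81.69697428291029 [-0.01    0.5376  0.1709  2.0787 -0.1189  0.5402  1.6655] f [ 0.5671  0.3813 -1.1135] 0.3154873829557802 39.96184587478638
[-0.02084472 -0.07881109  0.4601159 ]
```

Call:
carry_out(targets=[[0, -0.08, 0.2, 0, -1], [0, 0, 0.2, 0, -1], [0, 0, 0, 0, 0.1], [0, 0, 0, 0, 0.1], [0, 0, 0, 0, 0.1], [0, 0, -3, 0, 0.1], [0, 0, -4, 0, 0.1], [0, 0, -4, 0, 1], [0, 0, -4, 8, 1], [0, 0, 0, 8, 1], [0, 0, 0, 8, 1], [0, 0, 0, 4.5, 1]])

```text
t: 22.4
eef_pos: [0.5044, -0.1323, 0.1693]
tool_rot: [0.001, 0.318, 0.948, -0.013]
contact_force: [-0.7, 0.2, 0.5]
gripper_width: 0.999
grasp_force: 0.0
```

Call:
carry_out(targets=[[-4, -1.6, 0, 0, 1], [-4, -1.6, 0, 0, 1], [-4, -1.6, 0, 0, 1], [-3, -1.6, 0, 0, 1], [0, 0, 2, 0, 1], [0, 0, 3, 0, 1], [0, 0, 0, 0, 1], [0, 0, 0, 0, 1]])

```text
t: 23.2
eef_pos: [0.5853, -0.2745, 0.1217]
tool_rot: [-0.001, 0.316, 0.949, -0.013]
contact_force: [0.8, -0.9, 1.1]
gripper_width: 1.001
grasp_force: 0.0
```

```bash
python3 st.py; python3 - <<'E'
from blk import *
c,im=shot("wrist","w9");show(c,im,.03,150)
print(to([.5838,-.2766,.014]))
E
```

```text
23.2 [ 0.5853 -0.2745  0.1217] z [-0.0095 -0.025  -0.9996] y yaw 53.18863004605059 [ 0.0874  0.5629  0.3359  1.7407 -0.1964  0.8729  1.43  ] f [ 0.7801 -0.8788  1.1288] 1.0014184045995975 0.0
block xy [ 0.5836 -0.276 ] long axis 143.5 size [28.2 40.5] px [324. 245.]
[ 0.1753 -0.0112 10.8712]
```

Call:
carry_out(targets=[[0.17, 0.03, 3, 0, 1], [0, 0, 3, 0, 1], [0, 0, 3, 0, 1], [0, 0, 1.8, 0, 1], [0, 0, 0, 0, 1], [0, 0, 0, 0, 1]])

```text
t: 23.85
eef_pos: [0.5844, -0.2766, 0.015]
tool_rot: [0.001, 0.316, 0.949, -0.013]
contact_force: [0.4, -0.4, 0.3]
gripper_width: 1.004
grasp_force: 0.0
```

```bash
python3 st.py; python3 -c "
from h import *
print(to([.5838,-.2764,.014]))"
```

```text
23.85 [ 0.5844 -0.2766  0.015 ] z [-0.0068 -0.026  -0.9996] y yaw 53.18246482727971 [ 0.1293  0.7042  0.2839  1.7859 -0.2477  0.6842  1.4695] f [ 0.4485 -0.4325  0.2845] 1.0037655062933206 0.0
[ 0.06594154 -0.01919767  0.10162156]
```

Call:
carry_out(targets=[[0.06, 0, 0.1, 0, 0.3], [0, 0, 0, 0, -1], [0, 0, 0, 0, -1], [0, 0, 0, 0, -1], [0, 0, 0, 0, -1], [0, 0, 0, 0, -1], [0, 0, -4, 0, -1], [0, 0, -4, 0, -1], [0, 0, -4, 0, -1], [0, 0, -3, 0, -1], [3.5, 2.2, 0, 0, -1], [3.5, 2.2, 0, 0, -1]])

```text
t: 25.05
eef_pos: [0.5548, -0.1953, 0.1621]
tool_rot: [0.001, 0.317, 0.948, -0.013]
contact_force: [-0.0, 1.5, -0.7]
gripper_width: 0.319
grasp_force: 39.7
```

Call:
carry_out(targets=[[3.5, 2.2, 0, 0, -1], [3.5, 2.2, 0, 0, -1], [3.5, 2.2, 0, 0, -1], [0, 0, 0, -8, -1], [0, 0, 0, -8, -1], [0, 0, 0, -8, -1], [0, 0, 0, -4.5, -1], [0, 0, 2, 0, -1], [0, 0, 3, 0, -1], [0, 0, 3, 0, -1], [0, 0, 0, 0, -1], [0, 0, 0, 0, -1]])

```text
t: 26.25
eef_pos: [0.5092, -0.0814, 0.0786]
tool_rot: [-0.004, 0.073, 0.997, -0.013]
contact_force: [-0.3, -0.4, -0.5]
gripper_width: 0.314
grasp_force: 39.6
```

```bash
python3 st.py; python3 -c "
from h import *
print(to([.5107,-.0827,.03]))"
```

```text
26.25 [ 0.5092 -0.0814  0.0786] z [-0.0095 -0.0255 -0.9996] y yaw 81.6739092978553 [-0.1455  0.4352  0.2061  2.0675 -0.0991  0.6578  1.5463] f [-0.3308 -0.3741 -0.5442] 0.31445579532528894 39.64639127254486
[-0.19852889  0.02167755  4.85738478]
```

Call:
carry_out(targets=[[-0.2, 0.1, 2, 0, -1], [0, 0, 2, 0, -1], [0, 0, 0.8, 0, -1], [0, 0, 0, 0, -1], [0, 0, 0, 0, -1]])

```text
t: 26.75
eef_pos: [0.512, -0.0819, 0.0316]
tool_rot: [-0.002, 0.073, 0.997, -0.013]
contact_force: [0.2, -0.3, 0.1]
gripper_width: 0.318
grasp_force: 39.6
```

```bash
python3 st.py; python3 -c "
from h import *
print(to([.5107,-.0827,.018]))"
```

```text
26.75 [ 0.512  -0.0819  0.0316] z [-0.0068 -0.0253 -0.9997] y yaw 81.67694723506906 [-0.1243  0.5196  0.183   2.0816 -0.1231  0.557   1.5656] f [ 0.2403 -0.2753  0.1109] 0.3183927389831711 39.63410496711731
[ 0.10936246 -0.06639836  1.35807371]
```

Call:
carry_out(targets=[[0.1, -0.07, 0.3, 0, -1], [0, 0, 0.4, 0, -1], [0, 0, 0.2, 0, -1], [0, 0, 0, 0, -1]])

```text
t: 27.15
eef_pos: [0.5098, -0.0825, 0.0212]
tool_rot: [-0.003, 0.072, 0.997, -0.013]
contact_force: [-0.1, -0.3, 0.0]
gripper_width: 0.314
grasp_force: 39.6
```

```bash
python3 st.py; python3 -c "
from h import *
print(to([.5107,-.0827,.018]))"
```

```text
27.15 [ 0.5098 -0.0825  0.0212] z [-0.0089 -0.0253 -0.9996] y yaw 81.69065895072397 [-0.1184  0.5368  0.1775  2.0876 -0.1273  0.5357  1.5705] f [-0.1433 -0.3279  0.0426] 0.31363810994160135 39.63357746601105
[-0.09719703  0.0033412   0.31741033]
```

Call:
carry_out(targets=[[-0.05, 0, 0.2, 0, -1], [0, 0, 0.15, 0, -1], [0, 0, 0, 0, -0.02], [0, 0, 0, 0, -0.02], [0, 0, 0, 0, -0.02], [0, 0, -3, 0, -0.02], [0, 0, -4, 0, -0.02], [0, 0, -4, 0, -0.02], [0, 0, -4, 0, -0.02], [0, 0, -4, 0, 0.2], [0, 0, 0, 0, 0.2], [0, 0, 0, 0, 0.2]])

```text
t: 28.35
eef_pos: [0.5125, -0.0778, 0.2087]
tool_rot: [-0.002, 0.072, 0.997, -0.013]
contact_force: [0.1, -0.3, -0.1]
gripper_width: 0.596
grasp_force: 0.0
```

```bash
python3 st.py; python3 - <<'E'
from blk import *
c,im=shot("wrist","w10");show(c,im,.034,150)
h=cv2.cvtColor(im,cv2.COLOR_RGB2HSV)
m=cv2.inRange(h,(3,170,100),(18,255,255));k=max(cv2.findContours(m,0,1)[0],key=cv2.contourArea);print("knob",cv2.minAreaRect(k),cv2.contourArea(k))
E
```

```text
28.35 [ 0.5125 -0.0778  0.2087] z [-0.006  -0.025  -0.9997] y yaw 81.69404173989653 [-0.1967  0.2469  0.249   1.9634 -0.0433  0.9439  1.4964] f [ 0.1275 -0.3499 -0.1398] 0.5964280513005924 0.0
block xy [0.5253 0.024 ] long axis 171.3 size [27.4 39.2] px [455. 216.]
block xy [ 0.5027 -0.136 ] long axis 171.9 size [27.7 38.9] px [258. 216.]
block xy [ 0.5102 -0.0827] long axis 170.9 size [27.6 40.1] px [323. 216.]
knob ((360.5, 415.5), (41.0, 31.0), 0.0) 1108.5
```

View pics/w10.png

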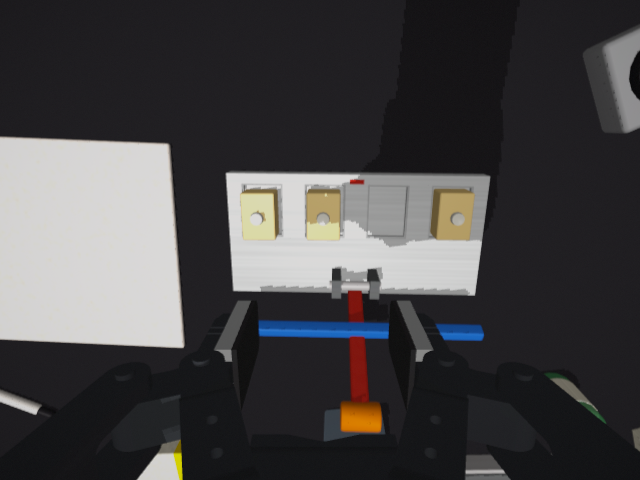

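All three blocks sit in pockets, at (260,216), (323,216) and (455,216), and pocket 2 is empty. The clamp is open, with its knob at (360,416).

```bash
cat > cl.py <<'E'
from h import *
np.set_printoptions(precision=2,suppress=True)
a=np.radians(-8.2);X=np.array([np.cos(a),np.sin(a)]);ho=np.array([.5138,-.0560])
def knob(t):
    x=.060-.112*np.cos(t)+.008*np.sin(t); return np.array([*(ho+X*x),.037+.112*np.sin(t)+.008*np.cos(t)])
def rows(off,ts):
    e,r=tcp(); 
    p=[e]+[knob(t)+off for t in ts]
    for t,q,w in zip(ts,p,p[1:]): print(round(t,2),r.inv().apply(w-q)*100)
E
python3 - <<'E'
from cl import *
c=cam("wrist");print(onz(c,360.5,415.5,.140),knob(1.95))
k=knob(1.95);print(to([k[0],k[1],.2]),to([k[0],k[1],k[2]-.015]))
E
```

```text
[ 0.62 -0.07  0.14] [ 0.62 -0.07  0.14]
[-10.8    2.22   0.64] [-10.84   2.43   8.33]
```

Call:
carry_out(targets=[[-3.6, 0.8, 0, 0, 0.2], [-3.6, 0.8, 0, 0, 0.2], [-3.6, 0.8, 0, 0, 0.2], [0, 0, 3, 0, 0.2], [0, 0, 3, 0, 0.2], [0, 0, 2, 0, 0.2], [0, 0, 0, 0, 0.2], [0, 0, 0, 0, 0.2]])

```text
t: 29.2
eef_pos: [0.6209, -0.0719, 0.1257]
tool_rot: [-0.005, 0.073, 0.997, -0.013]
contact_force: [0.2, -0.2, 0.5]
gripper_width: 0.601
grasp_force: 0.0
```

```bash
python3 st.py; python3 - <<'E'
from cl import *
k=knob(1.95);print(to([k[0],k[1],k[2]-.015]))
c,im=shot("wrist","w11")
h=cv2.cvtColor(im,cv2.COLOR_RGB2HSV)
m=cv2.inRange(h,(3,170,100),(18,255,255));k=max(cv2.findContours(m,0,1)[0],key=cv2.contourArea);u=cv2.minAreaRect(k);print("knob",u,cv2.contourArea(k),onz(c,*u[0],.138)*1000)
E
```

```text
29.2 [ 0.6209 -0.0719  0.1257] z [-0.011  -0.0255 -0.9996] y yaw 81.68276733789331 [-0.1644  0.5196  0.2256  1.7783 -0.1121  0.868   1.5314] f [ 0.1615 -0.2268  0.4578] 0.6005636149973416 0.0
[-0.06  0.05  0.26]
knob ((323.0, 338.0), (72.0, 52.0), 0.0) 3378.5 [622.26 -71.99 138.  ]
```

Call:
carry_out(targets=[[-0.06, 0, 0.2, 0, 0], [0, 0, 0, 0, -1], [0, 0, 0, 0, -1], [0, 0, 0, 0, -1], [0, 0, 0, 0, -1], [0, 0, 0, 0, -1], [0, 0, 0, 0, -1]], force=30)

```text
t: 29.95
eef_pos: [0.6228, -0.072, 0.1257]
tool_rot: [-0.003, 0.073, 0.997, -0.013]
contact_force: [-2.0, -0.1, 5.9]
gripper_width: 0.296
grasp_force: 31.3
```

```bash
python3 st.py; python3 - <<'E'
from cl import *
e,_=tcp();off=e-knob(1.95);print(off*1000)
rows(off,np.linspace(1.95,0.0,24)[1:])
E
```

```text
29.95 [ 0.6228 -0.072   0.1257] z [-0.0069 -0.0252 -0.9997] y yaw 81.67186682940364 [-0.1637  0.5205  0.2253  1.7768 -0.113   0.8646  1.5322] f [-1.9603 -0.0521  5.9417] 0.29615099592670896 31.301851272583008
[  1.23  -0.49 -12.38]
1.87 [ 0.87 -0.01 -0.37]
1.78 [ 0.9  -0.01 -0.3 ]
1.7 [ 0.93 -0.01 -0.22]
1.61 [ 0.94 -0.01 -0.14]
1.53 [ 0.95 -0.   -0.06]
1.44 [ 0.95 -0.    0.02]
1.36 [0.95 0.   0.1 ]
1.27 [0.93 0.   0.18]
1.19 [0.92 0.   0.26]
1.1 [0.89 0.01 0.33]
1.02 [0.86 0.01 0.41]
0.93 [0.82 0.01 0.48]
0.85 [0.78 0.01 0.55]
0.76 [0.73 0.01 0.61]
0.68 [0.68 0.02 0.67]
0.59 [0.62 0.02 0.73]
0.51 [0.55 0.02 0.77]
0.42 [0.48 0.02 0.82]
0.34 [0.41 0.02 0.86]
0.25 [0.34 0.02 0.89]
0.17 [0.26 0.02 0.91]
0.08 [0.18 0.02 0.93]
0.0 [0.1  0.02 0.95]
```

Call:
carry_out(targets=[[0.87, 0, -0.37, 0, -1], [0.9, 0, -0.3, 0, -1], [0.93, 0, -0.22, 0, -1], [0.94, 0, -0.14, 0, -1], [0.95, 0, -0.06, 0, -1], [0.95, 0, 0.02, 0, -1], [0.95, 0, 0.1, 0, -1], [0.93, 0, 0.18, 0, -1], [0.92, 0, 0.26, 0, -1], [0.89, 0, 0.33, 0, -1], [0.86, 0, 0.41, 0, -1], [0, 0, 0, 0, -1]])

```text
t: 31.15
eef_pos: [0.5195, -0.0562, 0.1223]
tool_rot: [-0.005, 0.072, 0.997, -0.012]
contact_force: [-2.0, 2.5, 8.0]
gripper_width: 0.296
grasp_force: 32.1
```

```bash
python3 st.py; python3 - <<'E'
from cl import *
off=np.array([1.2,-.5,-12.4])/1000
rows(off,np.linspace(1.95,0.0,24)[12:])
E
```

```text
31.15 [ 0.5195 -0.0562  0.1223] z [-0.0127 -0.024  -0.9996] y yaw 81.74760523617395 [-0.2105  0.3767  0.2259  2.0227 -0.0844  0.7654  1.4886] f [-2.0444  2.4515  7.9823] 0.2960730450398401 32.085354924201965
0.93 [ 0.47 -0.09  0.31]
0.85 [0.78 0.01 0.55]
0.76 [0.73 0.01 0.62]
0.68 [0.67 0.02 0.67]
0.59 [0.61 0.02 0.73]
0.51 [0.55 0.02 0.78]
0.42 [0.48 0.02 0.82]
0.34 [0.41 0.02 0.86]
0.25 [0.33 0.02 0.89]
0.17 [0.26 0.02 0.92]
0.08 [0.18 0.02 0.93]
0.0 [0.1  0.02 0.95]
```

Call:
carry_out(targets=[[0.65, 0, 0.4, 0, -1], [0.78, 0, 0.55, 0, -1], [0.73, 0, 0.61, 0, -1], [0.68, 0, 0.67, 0, -1], [0.62, 0, 0.73, 0, -1], [0.55, 0, 0.77, 0, -1], [0.48, 0, 0.82, 0, -1], [0.41, 0, 0.86, 0, -1], [0.34, 0, 0.89, 0, -1], [0.26, 0, 0.91, 0, -1], [0.15, 0, 0.7, 0, -1], [0, 0, 0, 0, -1]])

```text
t: 32.35
eef_pos: [0.4625, -0.0476, 0.0426]
tool_rot: [-0.007, 0.071, 0.997, -0.012]
contact_force: [-4.6, 10.7, 3.2]
gripper_width: 0.3
grasp_force: 38.7
```

```bash
python3 st.py; python3 - <<'E'
from cl import *
off=np.array([1.2,-.5,-12.4])/1000
rows(off,[0.06,0.03,0.])
E
```

```text
32.35 [ 0.4625 -0.0476  0.0426] z [-0.0154 -0.0221 -0.9996] y yaw 81.89067232890078 [-0.202   0.4414  0.1876  2.1919 -0.1145  0.5341  1.4969] f [-4.5882 10.6714  3.2113] 0.29974227333533143 38.7302041053772
0.06 [-0.19 -0.12  0.33]
0.03 [0.04 0.01 0.33]
0.0 [0.02 0.01 0.34]
```

Call:
carry_out(targets=[[0, 0, 0.6, 0, -1], [0, 0, 0, 0, 0.2], [0, 0, 0, 0, 0.2], [0, 0, 0, 0, 0.2], [0, 0, 0, 0, 0.2], [0, 0, -3, 0, 0.2], [0, 0, -4, 0, 0.2], [0, 0, -4, 0, 0.2], [0, 0, -4, 0, 0.2], [0, 0, -4, 0, 0.2], [0, 0, 0, 0, 0.2], [0, 0, 0, 0, 0.2]])

```text
t: 33.55
eef_pos: [0.4678, -0.0467, 0.229]
tool_rot: [-0.002, 0.073, 0.997, -0.013]
contact_force: [-0.5, 0.4, 0.2]
gripper_width: 0.6
grasp_force: 0.0
```

```bash
python3 st.py; python3 - <<'E'
from blk import *
c,im=shot("wrist","w12");show(c,im,.034,150)
cv2.imwrite("pics/w12c.png",cv2.resize(im[:,:,::-1],None,fx=.8,fy=.8))
ct,im=shot("top","t2");cs,im2=shot("scene","s2")
def orange(im,box):
    h=cv2.cvtColor(im,cv2.COLOR_RGB2HSV);m=cv2.inRange(h,(3,140,100),(18,255,255));k=np.zeros_like(m);a,b,x,y=box;k[b:y,a:x]=m[b:y,a:x]
    k=max(cv2.findContours(k,0,1)[0],key=cv2.contourArea);M=cv2.moments(k);return M['m10']/M['m00'],M['m01']/M['m00'],M['m00']
for z in [(155,250,185,275)]: a=orange(im,z);b=orange(im2,(425,138,455,156));print(a,b,two(ct,a[:2],cs,b[:2]))
E
```

```text
33.55 [ 0.4678 -0.0467  0.229 ] z [-0.0061 -0.0249 -0.9997] y yaw 81.6666625559934 [-0.2829  0.1384  0.257   2.0426 -0.0126  0.972   1.4043] f [-0.4593  0.3549  0.2472] 0.600343931556683 0.0
(168.86296296296297, 263.23148148148147, 90.0) (439.3898809523809, 148.26488095238093, 56.0) (array([0.4856, 0.3384, 0.1919]), np.float64(0.00019969166215096207))
```

View pics/w12c.png

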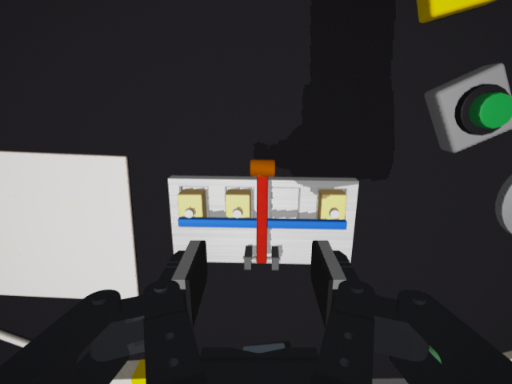

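The clamp is down: the blue bar lies across the three blocks and the knob is at (262,168). Next I'll look at the lamp from above.

Call:
carry_out(targets=[[-1.2, 2.8, -1.5, 0, 0.4], [-1.2, 2.8, -1.5, 0, 0.4], [-1.2, 2.8, -1.5, 0, 0.4], [-1.2, 2.8, -1.5, 0, 0.4], [-1.2, 2.8, -1.5, 0, 0.4], [-1.2, 2.8, -1.5, 0, 0.4], [-1.2, 2.8, -1.5, 0, 0.4], [-1.2, 2.8, 0, 0, 0.4], [0, 0, 0, 0, 0.4], [0, 0, 0, 0, 0.4], [0, 0, 0, 0, 0.4]])

```text
t: 34.8
eef_pos: [0.5951, 0.1623, 0.3256]
tool_rot: [-0.004, 0.073, 0.997, -0.014]
contact_force: [0.1, -1.1, -0.1]
gripper_width: 0.694
grasp_force: 0.0
```

```bash
python3 st.py; python3 - <<'E'
from blk import *
c,im=shot("wrist","w13")
for p in [(.559,.272,.008),(.559,.272,.165),(.4856,.3383,.1925),(.4384,.1814,.045)]: print(p,proj(c,p))
E
```

```text
34.8 [0.5951 0.1623 0.3256] z [-0.0106 -0.0268 -0.9996] y yaw 81.60589043019948 [-0.5023  0.3201  0.1623  1.5791 -0.0306  1.2655  1.0861] f [ 0.1384 -1.1201 -0.0536] 0.6936105255890281 0.0
(0.559, 0.272, 0.008) [423.3849 145.9188]
(0.559, 0.272, 0.165) [468.4271 156.637 ]
(0.4856, 0.3383, 0.1925) [587.2544  23.3489]
(0.4384, 0.1814, 0.045) [327.65    34.6497]
```

View pics/w13.png

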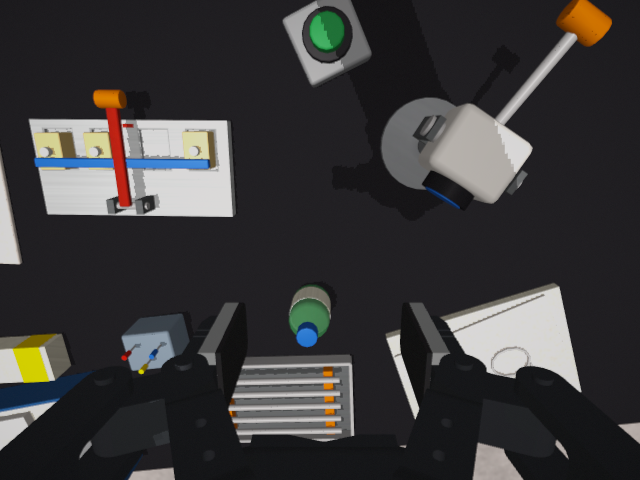

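```bash
python3 - <<'E'
from blk import *
from scipy.optimize import least_squares
c=cam("wrist");im=cv2.imread("pics/w13.png");g=cv2.cvtColor(im,cv2.COLOR_BGR2GRAY)
pts=[]
for a in np.radians(np.arange(100,262,4)):   # image angles, left arc
    prof=[(g[int(144+r*np.sin(a)),int(425+r*np.cos(a))]) for r in np.arange(30,62,.5)]
    d=np.diff(cv2.GaussianBlur(np.array(prof,np.float32)[:,None],(1,5),0)[:,0]);i=int(np.argmin(d))
    if d[i]<-8: r=30+.5*i;pts.append((425+r*np.cos(a),144+r*np.sin(a)))
for z in(.005,.012):
    P=np.array([onz(c,*p,z)[:2] for p in pts])
    s=least_squares(lambda x:np.hypot(*(P-x[:2]).T)-x[2],[.56,.272,.05],loss="soft_l1",f_scale=.001);s2=least_squares(lambda x:np.hypot(*(P-x).T)-.05,[.56,.272],loss="soft_l1",f_scale=.001)
    print(z,len(pts),s.x,s2.x,s2.cost)
h=cv2.cvtColor(im,cv2.COLOR_BGR2HSV);m=cv2.inRange(h,(3,140,100),(18,255,255));m[60:]=0;m[:,:540]=0
k=max(cv2.findContours(m,0,1)[0],key=cv2.contourArea);u=cv2.minAreaRect(k);print(u,[onz(c,*u[0],z) for z in(.19,.194)])
E
```

```text
0.005 41 [0.559  0.2759 0.0502] [0.5589 0.2756] 1.6101939700191046e-06
0.012 41 [0.5584 0.2744 0.0494] [0.5585 0.2751] 2.1737184237379076e-06
((585.1807861328125, 21.696147918701172), (45.8701286315918, 36.66102600097656), 37.87498474121094) [array([0.4843, 0.3387, 0.19  ]), array([0.4849, 0.3364, 0.194 ])]
```

```bash
python3 - <<'E'
from h import *
e,r=tcp();rr=r*R.from_euler('z',32.4,degrees=True);print(rr.as_matrix(),rr.inv().apply(np.array([.4853,.338,.27])-e)*100)
E
```

```text
[[-0.75685544  0.65350789 -0.009863  ]
 [ 0.65350866  0.75645743 -0.02643073]
 [-0.00981175 -0.0264498  -0.99960199]] [19.8580885   6.2624096   5.24932659]
```

Call:
carry_out(targets=[[0, 0, 0, 8, 0.2], [0, 0, 0, 8, 0.2], [0, 0, 0, 8, 0.2], [0, 0, 0, 8, 0.2], [0, 0, 0, 0.4, 0.2], [0, 0, 0, 0, 0.2]])

```text
t: 35.45
eef_pos: [0.5954, 0.1631, 0.3269]
tool_rot: [0.0, 0.347, 0.938, -0.013]
contact_force: [-1.3, -0.8, 0.4]
gripper_width: 0.602
grasp_force: 0.0
```

Call:
carry_out(targets=[[3.3, 1.05, 0, 0, 0.2], [3.3, 1.05, 0, 0, 0.2], [3.3, 1.05, 0, 0, 0.2], [3.3, 1.05, 1.3, 0, 0.2], [3.3, 1.05, 2, 0, 0.2], [3.3, 1, 2, 0, 0.2], [0, 0, 0, 0, 0.2], [0, 0, 0, 0, 0.2], [0, 0, 0, 0, 0.2]])

```text
t: 36.35
eef_pos: [0.487, 0.3377, 0.271]
tool_rot: [0.001, 0.348, 0.937, -0.013]
contact_force: [0.3, -0.9, -0.6]
gripper_width: 0.606
grasp_force: 0.0
```

```bash
python3 st.py; python3 - <<'E'
from blk import *
c,im=shot("wrist","w14")
h=cv2.cvtColor(im,cv2.COLOR_RGB2HSV);m=cv2.inRange(h,(3,140,100),(18,255,255));k=max(cv2.findContours(m,0,1)[0],key=cv2.contourArea);u=cv2.minAreaRect(k);p=onz(c,*u[0],.192);print(u,cv2.contourArea(k),p,to([*p[:2],.179]),to([.4853,.338,.179]))
E
```

```text
36.35 [0.487  0.3377 0.271 ] z [-0.0072 -0.0253 -0.9997] y yaw 49.2451682434772 [-0.8419  0.318   0.156   1.7065 -0.0371  1.1426  0.1823] f [ 0.25   -0.9364 -0.5899] 0.6057475058269516 0.0
((322.0, 251.0), (28.0, 44.0), 90.0) 1217.0 [0.4837 0.3365 0.192 ] [ 0.292  -0.0984  9.2171] [0.2754 0.1202 9.2121]
```

Call:
carry_out(targets=[[0.28, 0, 3, 0, 0.2], [0, 0, 3, 0, 0.2], [0, 0, 2.2, 0, 0.2], [0, 0, 1, 0, 0.2], [0, 0, 0, 0, 0.2], [0, 0, 0, 0, -1], [0, 0, 0, 0, -1], [0, 0, 0, 0, -1], [0, 0, 0, 0, -1], [0, 0, 0, 0, -1], [0, 0, 0, 0, -1]], force=40)

```text
t: 37.5
eef_pos: [0.4836, 0.3389, 0.179]
tool_rot: [0.001, 0.348, 0.937, -0.012]
contact_force: [2.3, -0.5, 3.6]
gripper_width: 0.291
grasp_force: 42.8
```

```bash
python3 st.py; cat > lp.py <<'E'
from h import *
np.set_printoptions(precision=2,suppress=True)
S=np.array([.5587,.2753]); tgt=np.array([.5138,-.056]); w=S-tgt; BA=np.degrees(np.arctan2(w[1],w[0])); T=np.arctan2(.131,np.linalg.norm(w))
def knob(az,t):
    f=t+np.arctan2(34,94); L=np.hypot(.094,.034); a=np.radians(az); return np.array([S[0]+L*np.cos(f)*np.cos(a),S[1]+L*np.cos(f)*np.sin(a),.165+L*np.sin(f)])
def rows(path,dyaw):
    """path of TCP points; turn dyaw after each"""
    e,r=tcp(); q=e
    for p,d in zip(path,dyaw):
        print(r.inv().apply(p-q)*100,d); r=r*R.from_euler('z',d,degrees=True); q=p
E
python3 - <<'E'
from lp import *
e,r=tcp();print(BA,T); off=e-knob(139.2,-.068);print(off*1000)
off[:2]*=0
n=10;rows([knob(139.2+(BA-139.2)*i/n,-.068)+off for i in range(1,n+1)],[(139.2-BA)/n]*n)
E
```

```text
37.5 [0.4836 0.3389 0.179 ] z [-0.0068 -0.0241 -0.9997] y yaw 49.28120426357742 [-0.8343  0.4043  0.1422  1.8083 -0.0512  0.9541  0.1874] f [ 2.2798 -0.5119  3.5891] 0.29140995852355067 42.84969627857208
82.28191603084684 0.3734434243451853
[ -2.34   0.79 -13.53]
[-0.28  1.05 -0.02] 5.691808396915315
[-0.05  0.95 -0.02] 5.691808396915315
[-0.05  0.95 -0.02] 5.691808396915315
[-0.05  0.95 -0.02] 5.691808396915315
[-0.05  0.95 -0.02] 5.691808396915315
[-0.05  0.95 -0.01] 5.691808396915315
[-0.05  0.95 -0.01] 5.691808396915315
[-0.05  0.95 -0.01] 5.691808396915315
[-0.05  0.95 -0.01] 5.691808396915315
[-0.05  0.95 -0.  ] 5.691808396915315
```

Call:
carry_out(targets=[[-0.05, 0.95, -0.02, 5.7, -1], [-0.05, 0.97, -0.02, 5.7, -1], [-0.05, 0.97, -0.02, 5.7, -1], [-0.05, 0.97, -0.02, 5.7, -1], [-0.05, 0.97, -0.02, 5.7, -1], [-0.05, 0.97, -0.01, 5.7, -1], [-0.05, 0.97, -0.01, 5.7, -1], [-0.05, 0.97, -0.01, 5.7, -1], [-0.05, 0.97, -0.01, 5.7, -1], [-0.05, 0.97, 0, 5.6, -1], [0, 0, 0, 0, -1], [0, 0, 0, 0, -1]])

```text
t: 38.7
eef_pos: [0.5704, 0.3722, 0.1784]
tool_rot: [0.007, 0.752, 0.659, -0.011]
contact_force: [5.3, 3.0, 2.0]
gripper_width: 0.294
grasp_force: 42.6
```

```bash
python3 st.py; python3 - <<'E'
from lp import *
e,r=tcp();d=e[:2]-S;print("az",np.degrees(np.arctan2(d[1],d[0])),"want",BA,"r",np.hypot(*d),"want tool",to(knob(BA,-.068)+[0,0,-.0135]))
off=e-knob(BA,-.068);n=6;rows([knob(BA,-.068+(T+.068)*i/n)+off for i in range(1,n+1)],[0]*n)
E
```

```text
38.7 [0.5704 0.3722 0.1784] z [-0.007  -0.0242 -0.9997] y yaw -7.472222364596968 [-0.9306  0.5673  0.3731  1.592  -0.2102  1.0437 -0.6314] f [5.2859 2.9982 1.966 ] 0.2936743028760998 42.635162472724915
az 83.09273630497198 want 82.28191603084684 r 0.09759429121567965 want tool [-0.15  0.14 -0.06]
[-0.25 -0.   -0.69] 0
[-0.3  -0.   -0.67] 0
[-0.34 -0.   -0.65] 0
[-0.39 -0.   -0.62] 0
[-0.44 -0.   -0.59] 0
[-0.48 -0.   -0.56] 0
```

Call:
carry_out(targets=[[-0.25, 0.15, -0.69, 0, -1], [-0.3, 0, -0.67, 0, -1], [-0.34, 0, -0.65, 0, -1], [-0.39, 0, -0.62, 0, -1], [-0.44, 0, -0.59, 0, -1], [-0.48, 0, -0.56, 0, -1], [0, 0, 0, 0, -1], [0, 0, 0, 0, -1], [0, 0, 0, 0, -1]])

```text
t: 39.6
eef_pos: [0.5686, 0.3494, 0.2165]
tool_rot: [0.007, 0.753, 0.658, -0.012]
contact_force: [-3.9, -0.0, -0.0]
gripper_width: 0.293
grasp_force: 40.9
```

```bash
python3 st.py; python3 - <<'E'
from lp import *
e,r=tcp();d=e[:2]-S;print("az",np.degrees(np.arctan2(d[1],d[0])),"want",BA,"r",np.hypot(*d),"want tool",to(knob(BA,T)+[0,0,-.0135]))
ct,im=shot("top","t3");cs,im2=shot("scene","s3")
for c in(ct,cs): print(proj(c,knob(BA,T)))
E
```

```text
39.6 [0.5686 0.3494 0.2165] z [-0.0095 -0.0264 -0.9996] y yaw -7.655266559947779 [-0.9224  0.5107  0.3898  1.5917 -0.1907  1.1018 -0.6207] f [-3.9346 -0.0385 -0.0324] 0.2934096218162352 40.861977338790894
az 82.4112110052919 want 82.28191603084684 r 0.0748035406885568 want tool [ 0.03  0.02 -0.1 ]
[158.79 224.35]
[474.8  144.36]
```

Call:
carry_out(targets=[[0, 0, 0, 0, 0.2], [0, 0, 0, 0, 0.2], [0, 0, 0, 0, 0.2], [0, 0, 0, 0, 0.2], [0, 0, -3, 0, 0.2], [0, 0, -4, 0, 0.2], [0, 0, -4, 0, 0.2], [-3, -1.8, 0, 0, -0.5], [-3, -1.8, 0, 0, -1], [-3, -1.8, 0, 0, -1], [-3, -1.8, 0, 0, -1], [-3, -1.8, 0, 0, -1]])

```text
t: 40.9
eef_pos: [0.4601, 0.2151, 0.331]
tool_rot: [0.007, 0.752, 0.659, -0.011]
contact_force: [0.3, -0.2, 0.8]
gripper_width: -0.002
grasp_force: 0.0
```

Call:
carry_out(targets=[[-3, -1.8, 0, 0, -1], [0, 0, 0, 0, -1], [0, 0, 0, 0, -1]])

```text
t: 41.2
eef_pos: [0.4392, 0.1888, 0.3324]
tool_rot: [0.006, 0.753, 0.658, -0.01]
contact_force: [0.4, 1.2, -0.3]
gripper_width: 0.002
grasp_force: 0.0
```

```bash
python3 st.py; python3 - <<'E'
from lp import *
np.set_printoptions(precision=4,suppress=True)
ct,im=shot("top","t4");cs,im2=shot("scene","s4")
def cen(im,lo,hi,p,r):
    h=cv2.cvtColor(im,cv2.COLOR_RGB2HSV);m=cv2.inRange(h,lo,hi);k=np.zeros_like(m);a,b=np.int32(p);s=np.s_[b-r:b+r,a-r:a+r];k[s]=m[s]
    k=max(cv2.findContours(k,0,1)[0],key=cv2.contourArea);M=cv2.moments(k);return M['m10']/M['m00'],M['m01']/M['m00']
K=knob(BA,T)
try:
    a=cen(im,(3,140,100),(18,255,255),proj(ct,K),14);b=cen(im2,(3,140,100),(18,255,255),proj(cs,K),14);P,g=two(ct,a,cs,b);print(a,b,P,g)
    d=P[:2]-S;print("az",np.degrees(np.arctan2(d[1],d[0])),BA,"r",np.hypot(*d),"K",K)
except ValueError as x: print(x)
# plunger
c,im=shot("wrist","w15")
cv2.imwrite("pics/s4c.png",cv2.resize(im2[100:340,240:520,::-1],None,fx=2.5,fy=2.5))
a=proj(ct,[.4384,.1814,.045]);cs2=cam("scene");i=cv2.imread("pics/top0.png")[:,:,::-1].copy();j=cv2.imread("pics/scene0.png")[:,:,::-1].copy()
print("plunger",two(ct,cen(i,(40,80,40),(85,255,255),(248,283),15),cs,cen(j,(40,80,20),(85,255,255),(369,215),15)),proj(c,[.4384,.1814,.045]))
E
```

```text
41.2 [0.4392 0.1888 0.3324] z [-0.0072 -0.0235 -0.9997] y yaw -7.655336204158108 [-0.9671  0.054   0.444   1.889  -0.0068  1.2218 -0.6547] f [ 0.4344  1.2324 -0.3209] 0.0016140038921069137 0.0
(157.43137254901958, 224.0409982174688) (475.9151873767258, 145.81854043392505) [0.5698 0.3536 0.2268] 0.0005473695716895483
az 81.9534764668361 82.28191603084684 r 0.07908091073802545 K [0.5688 0.3497 0.231 ]
plunger (array([0.4382, 0.1814, 0.049 ]), np.float64(0.00044509082632451444)) [324.9321 194.3667]
```

View pics/s4c.png

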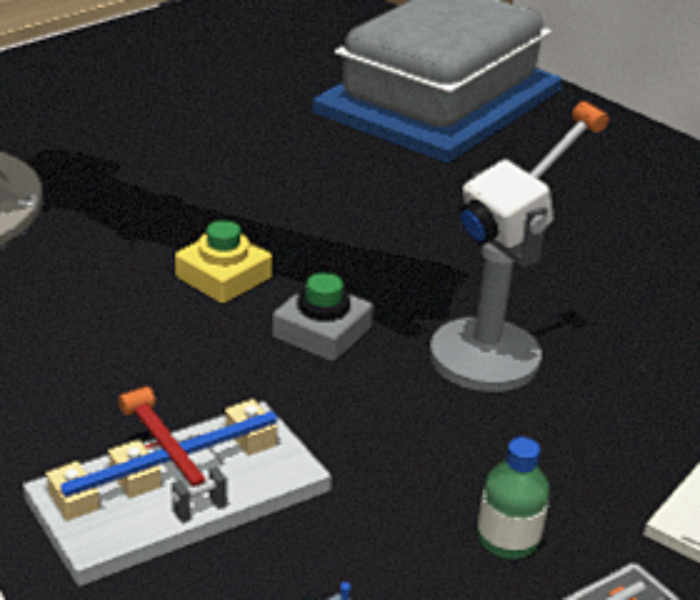

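The clamp is down, and the lamp (lens at 475,222 in the crop) faces the holder. By triangulation its tilt is about 0.05 rad short (knob z 0.227 against 0.231), so I'll re-grip and correct it.

Call:
carry_out(targets=[[3, 1.8, 0, 0, -0.4], [3, 1.8, 0, 0, 0], [3, 1.8, 0, 0, 0.2], [3, 1.8, 0, 0, 0.2], [3, 1.8, 0, 0, 0.2], [2, 1.8, 0, 0, 0.2], [0, 0, 3, 0, 0.2], [0, 0, 0, 0, 0.2], [0, 0, 0, 0, 0.2]], force=60)

```text
t: 42.25
eef_pos: [0.568, 0.3424, 0.2959]
tool_rot: [0.007, 0.752, 0.659, -0.013]
contact_force: [-0.1, 0.9, 1.1]
gripper_width: 0.603
grasp_force: 0.0
```

```bash
python3 st.py; python3 - <<'E'
from lp import *
np.set_printoptions(precision=4,suppress=True)
c,im=shot("wrist","w16")
h=cv2.cvtColor(im,cv2.COLOR_RGB2HSV);m=cv2.inRange(h,(3,140,100),(18,255,255));k=max(cv2.findContours(m,0,1)[0],key=cv2.contourArea);u=cv2.minAreaRect(k);p=onz(c,*u[0],.228);print(u,cv2.contourArea(k),p,to([.5692,.352,.213]))
E
```

```text
42.25 [0.568  0.3424 0.2959] z [-0.0101 -0.0271 -0.9996] y yaw -7.597345310837168 [-0.9386  0.4432  0.4234  1.5118 -0.168   1.2488 -0.6269] f [-0.1095  0.8826  1.0894] 0.6031551811748286 0.0
((323.4999694824219, 239.5), (46.99999237060547, 30.999996185302734), -0.0) 1399.0 [0.5685 0.353  0.228 ] [ 1.182  -0.0102  8.394 ]
```

Call:
carry_out(targets=[[1.15, 0, 3, 0, 0.2], [0, 0, 3, 0, 0.2], [0, 0, 2.3, 0, 0.2], [0, 0, 0, 0, 0.2], [0, 0, 0, 0, -1], [0, 0, 0, 0, -1], [0, 0, 0, 0, -1], [0, 0, 0, 0, -1], [0, 0, 0, 0, -1], [0, 0, 0, 0, -1]])

```text
t: 43.3
eef_pos: [0.5701, 0.3529, 0.2155]
tool_rot: [0.007, 0.752, 0.659, -0.009]
contact_force: [-0.3, 1.8, 6.2]
gripper_width: 0.29
grasp_force: 60.1
```

```bash
python3 st.py
```

```text
43.3 [0.5701 0.3529 0.2155] z [-0.0054 -0.0223 -0.9997] y yaw -7.596364921402962 [-0.9308  0.5151  0.3997  1.5898 -0.1994  1.0963 -0.6158] f [-0.3399  1.8488  6.2211] 0.28973108965122385 60.06042122840881
```

Call:
carry_out(targets=[[-0.25, 0, -0.3, 0, -1], [-0.25, 0, -0.3, 0, -1], [0, 0, -0.1, 0, -1], [0, 0, 0, 0, -1], [0, 0, 0, 0, -1]])

```text
t: 43.8
eef_pos: [0.5685, 0.3482, 0.2208]
tool_rot: [0.006, 0.752, 0.659, -0.01]
contact_force: [1.2, 4.8, 0.3]
gripper_width: 0.29
grasp_force: 59.7
```

```bash
python3 st.py
```

```text
43.8 [0.5685 0.3482 0.2208] z [-0.0075 -0.0232 -0.9997] y yaw -7.571157748032553 [-0.9292  0.5051  0.4019  1.5926 -0.1961  1.1053 -0.6128] f [1.2388 4.7983 0.2876] 0.2903328299262847 59.71034288406372
```

Moved +5.3 mm up and −4.7 mm radially. Now release, back off and measure.

Call:
carry_out(targets=[[0, 0, 0, 0, 0.2], [0, 0, 0, 0, 0.2], [0, 0, 0, 0, 0.2], [0, 0, 0, 0, 0.2], [0, 0, -3, 0, 0.2], [0, 0, -4, 0, 0.2], [0, 0, -4, 0, 0.2], [-3, -1.8, 0, 0, -0.5], [-3, -1.8, 0, 0, -1], [-3, -1.8, 0, 0, -1], [-3, -1.8, 0, 0, -1], [-3, -1.8, 0, 0, -1]])

```text
t: 45.0
eef_pos: [0.4594, 0.2114, 0.3349]
tool_rot: [0.007, 0.753, 0.658, -0.012]
contact_force: [1.4, -0.2, 0.4]
gripper_width: -0.0
grasp_force: 0.0
```

Call:
carry_out(targets=[[-3, -1.8, 0, 0, -1], [0, 0, 0, 0, -1], [0, 0, 0, 0, -1], [0, 0, 0, 0, -1]])

```text
t: 45.4
eef_pos: [0.4389, 0.1863, 0.336]
tool_rot: [0.007, 0.752, 0.659, -0.011]
contact_force: [-0.2, 0.2, -0.1]
gripper_width: 0.001
grasp_force: 0.0
```

```bash
python3 st.py; cat > lm.py <<'E'
from lp import *
np.set_printoptions(precision=4,suppress=True)
ct,im=shot("top","t5");cs,im2=shot("scene","s5")
def cen(im,lo,hi,p,r):
    h=cv2.cvtColor(im,cv2.COLOR_RGB2HSV);m=cv2.inRange(h,lo,hi);k=np.zeros_like(m);a,b=np.int32(p);s=np.s_[b-r:b+r,a-r:a+r];k[s]=m[s]
    k=max(cv2.findContours(k,0,1)[0],key=cv2.contourArea);M=cv2.moments(k);return M['m10']/M['m00'],M['m01']/M['m00']
K=knob(BA,T)
a=cen(im,(3,140,100),(18,255,255),proj(ct,K),14);b=cen(im2,(3,140,100),(18,255,255),proj(cs,K),14);P,g=two(ct,a,cs,b);print(P,g)
d=P[:2]-S;r=np.hypot(*d);print("az",np.degrees(np.arctan2(d[1],d[0])),BA,"r",r,"tilt",np.arctan2(P[2]-.165,r)-np.arctan2(34,94),T,"K",K)
E
python3 lm.py; python3 -c "
from h import *
print(to([.4383,.1814,.08]))"
```

```text
45.4 [0.4389 0.1863 0.336 ] z [-0.0078 -0.0251 -0.9997] y yaw -7.5771033978998785 [-0.9772  0.0492  0.4568  1.8857 -0.0041  1.231  -0.6515] f [-0.1645  0.1814 -0.0608] 0.0010339694378512555 0.0
[0.5698 0.3497 0.2314] 0.0011685672858315576
az 81.48862244663245 82.28191603084684 r 0.07520031206662144 tilt 0.37620948008440586 0.3734434243451853 K [0.5688 0.3497 0.231 ]
[ 0.1769184   0.12532316 25.5758175 ]
```

The tilt is now 0.376 (want 0.373) and the azimuth error is 0.8°, so the lamp is aimed. Next is the plunger.

Call:
carry_out(targets=[[0.18, 0.15, 4, 0, -1], [0, 0, 4, 0, -1], [0, 0, 4, 0, -1], [0, 0, 4, 0, -1], [0, 0, 4, 0, -1], [0, 0, 4, 0, -1], [0, 0, 1, 0, -1], [0, 0, 0, 0, -1], [0, 0, 0, 0, -1]])

```text
t: 46.4
eef_pos: [0.4394, 0.1814, 0.087]
tool_rot: [0.007, 0.752, 0.659, -0.011]
contact_force: [-0.3, -0.3, 1.0]
gripper_width: -0.003
grasp_force: 0.0
```

```bash
python3 st.py; python3 -c "
from h import *
print(to([.4383,.1814,.06]))
c,im=shot('wrist','w17');h=cv2.cvtColor(im,cv2.COLOR_RGB2HSV);m=cv2.inRange(h,(40,80,40),(85,255,255))
for k in cv2.findContours(m,0,1)[0]:
  if cv2.contourArea(k)>200: print(cv2.boundingRect(k),cv2.contourArea(k))
print(proj(c,[.4383,.1814,.055]))
"
```

```text
46.4 [0.4394 0.1814 0.087 ] z [-0.0069 -0.0246 -0.9997] y yaw -7.613569896282307 [-0.8652  0.3891  0.4006  2.156  -0.2149  0.6536 -0.4506] f [-0.3217 -0.2549  0.9738] -0.0027802246883703637 0.0
[ 0.05103499 -0.09630888  2.700573  ]
(31, 306, 82, 71) 4164.0
(285, 244, 71, 66) 3326.0
[322.520299   284.61939215]
```

Call:
carry_out(targets=[[0, -0.08, 1, 0, -1], [0, 0, 1, 0, -1], [0, 0, 0.5, 0, -1], [0, 0, 0.4, 0, -1], [0, 0, 0, 0, -1]])

```text
t: 46.95
eef_pos: [0.4368, 0.1801, 0.0565]
tool_rot: [0.007, 0.752, 0.659, -0.012]
contact_force: [-2.0, 1.0, 3.4]
gripper_width: -0.001
grasp_force: 1.5
```

Call:
carry_out(targets=[[0, 0, 0.4, 0, -1], [0, 0, 0.4, 0, -1], [0, 0, 0, 0, -1]])

```text
t: 47.25
eef_pos: [0.437, 0.1802, 0.0487]
tool_rot: [0.007, 0.752, 0.659, -0.012]
contact_force: [-2.4, 0.6, 6.4]
gripper_width: -0.0
grasp_force: 3.3
```

Call:
carry_out(targets=[[0, 0, 0.4, 0, -1], [0, 0, 0.3, 0, -1], [0, 0, 0.2, 0, -1], [0, 0, 0, 0, -1], [0, 0, 0, 0, -1]])

```text
t: 47.75
eef_pos: [0.4375, 0.1803, 0.045]
tool_rot: [0.005, 0.753, 0.658, -0.011]
contact_force: [-21.9, -6.5, 84.1]
gripper_width: -0.0
grasp_force: 41.8
```

Call:
carry_out(targets=[[0, 0, -1, 0, -1], [0, 0, -3, 0, -1], [0, 0, -4, 0, -1], [0, 0, -4, -8.2, 0], [0, 0, -4, -8.2, 0.2], [0, 0, 0, -8.2, 0.2], [0, 0, 0, -8.2, 0.2], [0, 0, 0, -8.2, 0.2], [0, 0, 0, -8.2, 0.2], [0, 0, 0, -8.2, 0.2], [0, 0, 0, -8.2, 0.2], [0, 0, 0, -8.2, 0.2]], force=30)

```text
t: 48.95
eef_pos: [0.4385, 0.1837, 0.1996]
tool_rot: [-0.001, 0.204, 0.979, -0.013]
contact_force: [-0.8, -0.3, -0.2]
gripper_width: 0.6
grasp_force: 0.0
```

Call:
carry_out(targets=[[0, 0, 0, -8.2, 0.2], [0, 0, 0, -7.5, 0.2], [-1, -4, 0, 0, 0.2], [-1, -4, 0, 0, 0.2], [-1, -4, 0, 0, 0.2], [-1, -4, 0, 0, 0.2], [-1, -4, 0, 0, 0.2], [0, 0, 0, 0, 0.2], [0, 0, 0, 0, 0.2]])

```text
t: 49.85
eef_pos: [0.4596, -0.022, 0.2047]
tool_rot: [-0.003, 0.072, 0.997, -0.013]
contact_force: [-1.1, 1.1, -0.6]
gripper_width: 0.6
grasp_force: 0.0
```

```bash
python3 st.py; python3 - <<'E'
from cl import *
np.set_printoptions(precision=4,suppress=True)
c,im=shot("wrist","w18");h=cv2.cvtColor(im,cv2.COLOR_RGB2HSV);m=cv2.inRange(h,(3,150,100),(18,255,255));k=max(cv2.findContours(m,0,1)[0],key=cv2.contourArea);u=cv2.minAreaRect(k)
print(u,cv2.contourArea(k),onz(c,*u[0],.047),knob(0.),to([*knob(0.)[:2],.033]))
E
```

```text
49.85 [ 0.4596 -0.022   0.2047] z [-0.0081 -0.0252 -0.9996] y yaw 81.73467989391277 [-0.45    0.1561  0.3848  2.0948 -0.0427  0.9123  1.3836] f [-1.1147  1.0815 -0.6223] 0.6002797487068439 0.0
((297.5, 260.5), (79.0, 33.0), 90.0) 980.0 [ 0.4863 -0.0513  0.047 ] [ 0.4623 -0.0486  0.045 ] [-0.7431 -2.2655 17.2266]
```

Call:
carry_out(targets=[[-0.7, -2.2, 4, 0, 0.2], [0, 0, 4, 0, 0.2], [0, 0, 2, 0, 0.2], [0, 0, 0, 0, 0.2], [0, 0, 0, 0, 0.2], [0, 0, 0, 0, 0.2]])

```text
t: 50.5
eef_pos: [0.4638, -0.0457, 0.1066]
tool_rot: [-0.002, 0.07, 0.997, -0.013]
contact_force: [-0.1, -0.3, -0.7]
gripper_width: 0.601
grasp_force: 0.0
```

```bash
python3 st.py; python3 - <<'E'
from cl import *
np.set_printoptions(precision=4,suppress=True)
c,im=shot("wrist","w19");h=cv2.cvtColor(im,cv2.COLOR_RGB2HSV);m=cv2.inRange(h,(8,150,100),(20,255,255));m=cv2.morphologyEx(m,cv2.MORPH_OPEN,np.ones((5,5)));k=max(cv2.findContours(m,0,1)[0],key=cv2.contourArea);u=cv2.minAreaRect(k)
print(u,cv2.contourArea(k),onz(c,*u[0],.047),knob(0.),to([*knob(0.)[:2],.031]))
E
```

```text
50.5 [ 0.4638 -0.0457  0.1066] z [-0.0061 -0.0248 -0.9997] y yaw 81.96131977649644 [-0.3634  0.3285  0.3689  2.1713 -0.1476  0.6742  1.5341] f [-0.1031 -0.3031 -0.6765] 0.6010238993077947 0.0
((323.5, 265.0), (32.0, 47.0), 90.0) 1409.0 [ 0.4623 -0.0471  0.047 ] [ 0.4623 -0.0486  0.045 ] [ 0.0903 -0.1014  7.5756]
```

Call:
carry_out(targets=[[0.09, -0.02, 3, 0, 0.2], [0, 0, 3, 0, 0.2], [0, 0, 1.45, 0, 0.2], [0, 0, 0, 0, 0.2], [0, 0, 0, 0, -1], [0, 0, 0, 0, -1], [0, 0, 0, 0, -1], [0, 0, 0, 0, -1], [0, 0, 0, 0, -1], [0, 0, 0, 0, -1]])

```text
t: 51.55
eef_pos: [0.4624, -0.0473, 0.0324]
tool_rot: [-0.002, 0.07, 0.997, -0.012]
contact_force: [-0.9, 4.7, 7.2]
gripper_width: 0.295
grasp_force: 31.6
```

```bash
python3 st.py; python3 - <<'E'
from cl import *
e,_=tcp();off=e-knob(0.);print(off*1000);rows(off,np.linspace(0,1.95,24)[1:])
E
```

```text
51.55 [ 0.4624 -0.0473  0.0324] z [-0.0056 -0.0237 -0.9997] y yaw 81.91979799752637 [-0.2962  0.4697  0.301   2.2091 -0.2338  0.4988  1.6105] f [-0.8602  4.7429  7.1787] 0.2950063891762201 31.6298907995224
[  0.06   1.31 -12.61]
0.08 [-0.11 -0.02 -0.95]
0.17 [-0.19 -0.02 -0.93]
0.25 [-0.26 -0.02 -0.91]
0.34 [-0.34 -0.02 -0.89]
0.42 [-0.41 -0.02 -0.86]
0.51 [-0.49 -0.02 -0.82]
0.59 [-0.55 -0.02 -0.77]
0.68 [-0.62 -0.02 -0.72]
0.76 [-0.68 -0.02 -0.67]
0.85 [-0.73 -0.02 -0.61]
0.93 [-0.78 -0.01 -0.55]
1.02 [-0.82 -0.01 -0.48]
1.1 [-0.86 -0.01 -0.41]
1.19 [-0.89 -0.01 -0.33]
1.27 [-0.92 -0.01 -0.26]
1.36 [-0.93 -0.01 -0.18]
1.44 [-0.95 -0.   -0.1 ]
1.53 [-0.95 -0.   -0.02]
1.61 [-0.95 -0.    0.06]
1.7 [-0.94  0.    0.14]
1.78 [-0.93  0.    0.22]
1.87 [-0.9   0.01  0.3 ]
1.95 [-0.87  0.01  0.38]
```

Call:
carry_out(targets=[[-0.11, -0.02, -0.95, 0, -1], [-0.19, -0.02, -0.93, 0, -1], [-0.26, -0.02, -0.91, 0, -1], [-0.34, -0.02, -0.89, 0, -1], [-0.41, -0.02, -0.86, 0, -1], [-0.49, -0.02, -0.82, 0, -1], [-0.55, -0.02, -0.77, 0, -1], [-0.62, -0.02, -0.72, 0, -1], [-0.68, -0.02, -0.67, 0, -1], [-0.73, -0.02, -0.61, 0, -1], [-0.78, -0.01, -0.55, 0, -1], [0, 0, 0, 0, -1]])

```text
t: 52.75
eef_pos: [0.5124, -0.0549, 0.1184]
tool_rot: [-0.004, 0.071, 0.997, -0.012]
contact_force: [-2.5, 4.7, 0.5]
gripper_width: 0.297
grasp_force: 30.3
```

```bash
python3 st.py; python3 - <<'E'
from cl import *
off=np.array([0,1.3,-12.6])/1000;rows(off,[.93,1.02])
E
```

```text
52.75 [ 0.5124 -0.0549  0.1184] z [-0.0096 -0.0242 -0.9997] y yaw 81.89667063767288 [-0.3321  0.3833  0.3725  2.0515 -0.1656  0.747   1.5681] f [-2.4589  4.6569  0.5425] 0.2965013276924496 30.304293036460876
0.93 [-0.08  0.04 -0.06]
1.02 [-0.87 -0.01 -0.51]
```

Call:
carry_out(targets=[[-0.85, 0, -0.5, 0, -1], [-0.86, 0, -0.41, 0, -1], [-0.89, 0, -0.33, 0, -1], [-0.92, 0, -0.26, 0, -1], [-0.93, 0, -0.18, 0, -1], [-0.95, 0, -0.1, 0, -1], [-0.95, 0, -0.02, 0, -1], [-0.95, 0, 0.06, 0, -1], [-0.94, 0, 0.14, 0, -1], [-0.93, 0, 0.22, 0, -1], [-0.9, 0, 0.3, 0, -1], [-0.7, 0, 0.3, 0, -1]])

```text
t: 53.95
eef_pos: [0.6214, -0.0718, 0.1263]
tool_rot: [-0.001, 0.071, 0.997, -0.013]
contact_force: [0.6, 0.6, 6.1]
gripper_width: 0.301
grasp_force: 29.5
```

Call:
carry_out(targets=[[0, 0, 0, 0, -1], [0, 0, 0, 0, 0.2], [0, 0, 0, 0, 0.2], [0, 0, 0, 0, 0.2], [0, 0, 0, 0, 0.2], [0, 0, -3, 0, 0.2], [0, 0, -4, 0, 0.2], [0, 0, -4, 0, 0.2], [4, 0, -2, 0, 0.2], [4, 0, 0, 0, 0.2], [2, 0, 0, 0, 0.2], [0, 0, 0, 0, 0.2]])

```text
t: 55.15
eef_pos: [0.5188, -0.053, 0.2555]
tool_rot: [-0.004, 0.071, 0.997, -0.012]
contact_force: [-0.1, -0.7, -0.5]
gripper_width: 0.6
grasp_force: 0.0
```

```bash
python3 st.py; python3 lm.py; python3 - <<'E'
from blk import *
from cl import knob
c,im=shot("wrist","w20");show(c,im,.034,150)
h=cv2.cvtColor(im,cv2.COLOR_RGB2HSV);m=cv2.inRange(h,(8,150,100),(20,255,255));k=max(cv2.findContours(m,0,1)[0],key=cv2.contourArea);u=cv2.minAreaRect(k);print(u,onz(c,*u[0],.138),[(t,knob(t)) for t in(1.8,1.95)])
s=cv2.imread("pics/s5.png");w=cv2.resize(im[:,:,::-1],(400,300));cv2.imwrite("pics/f.png",np.vstack([cv2.resize(s[100:340,190:510],(400,300)),w]))
E
```

```text
55.15 [ 0.5188 -0.053   0.2555] z [-0.0092 -0.024  -0.9997] y yaw 81.90125450100395 [-0.389   0.2074  0.4161  1.9092 -0.0681  1.052   1.483 ] f [-0.0718 -0.7043 -0.5227] 0.5999294288224031 0.0
[0.5699 0.3496 0.2314] 0.0011127077259188802
az 81.4622987560868 82.28191603084684 r 0.0751262827721353 tilt 0.3769054988931326 0.3734434243451853 K [0.5688 0.3497 0.231 ]
block xy [0.53 0.02] long axis 171.4 size [27.3 38.8] px [413. 200.]
block xy [ 0.51 -0.08] long axis 171.4 size [27.3 40. ] px [297. 200.]
block xy [ 0.5  -0.14] long axis 172.0 size [27.7 40.7] px [239. 200.]
((321.6455078125, 367.7171630859375), (35.16630554199219, 23.751670837402344), 2.2025980949401855) [ 0.62 -0.07  0.14] [(1.8, array([ 0.61, -0.07,  0.14])), (1.95, array([ 0.62, -0.07,  0.14]))]
```

View pics/f.png

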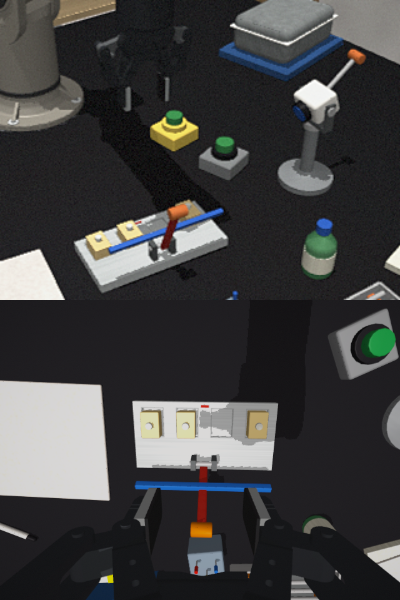

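The clamp is open, the blocks are in their pockets, the lamp is aimed, the plunger is up, and the gripper is clear at (150,60) in the upper picture. Handing in.

```bash
python3 -c "
from h import *
print(bot.hand_in())"
```

```text
the job is handed in; nothing more can be done
None
```

The job is handed in, though no verdict came back: at my last check all three blocks were in pockets, the lamp was aimed, the plunger had been pushed fully down and let up, the clamp was open and the gripper was clear.

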